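Build fuse holders from the contacts on the display pegs

TASK

For every copper blade contact hanging on the display pegs, build one fuse holder in a pocket of its own in the aluminium fixture: a white base on the pocket floor, then the contact, lifted over its peg's upturned tip and set blade up on the base, then a black lid ring down over the blade, each part seated flat and square between the pins. Spare bases and lids stay out of the fixture's pockets, and the other things on the bench are left alone.

Things in the scene. Friction and masses are not known exactly. Their poses are not given: they have to be found in the camera images.
- contact0: copper contact (alike; None from the start: absent), 90-140 g. Disc 46 mm dia, 8 thick; on its centre an upright blade, 22 wide (own y), 6 thick (own x), top at 52 mm, with a window 11 wide from z = 20 to 42 mm. Origin: centre of the disc's underside. Hangs level by the window's top on a peg, 50 mm over the bench, axes as the stand's. Grip across the 22 mm, a finger either side of the peg
- contact1: copper contact (alike; None from the start: absent), 90-140 g. Disc 46 mm dia, 8 thick; on its centre an upright blade, 22 wide (own y), 6 thick (own x), top at 52 mm, with a window 11 wide from z = 20 to 42 mm. Origin: centre of the disc's underside. Hangs level by the window's top on a peg, 50 mm over the bench, axes as the stand's. Grip across the 22 mm, a finger either side of the peg
- contact2: copper contact (alike; None from the start: absent), 90-140 g. Disc 46 mm dia, 8 thick; on its centre an upright blade, 22 wide (own y), 6 thick (own x), top at 52 mm, with a window 11 wide from z = 20 to 42 mm. Origin: centre of the disc's underside. Hangs level by the window's top on a peg, 50 mm over the bench, axes as the stand's. Grip across the 22 mm, a finger either side of the peg
- base0: white ceramic holder base, a plain solid disc 46 mm in diameter, 20 mm high, 70 g, lying flat. Origin: centre of its underside. All three are alike and interchangeable
- lid0: black fuse holder lid, a plain ring 46 mm outside diameter, 32 mm hole, 14 mm high, 30 g, lying flat; the blade of a contact passes up through its hole. Origin: centre of its underside on the axis. All three are alike and interchangeable
- base1: white ceramic holder base, a plain solid disc 46 mm in diameter, 20 mm high, 70 g, lying flat. Origin: centre of its underside. All three are alike and interchangeable
- lid1: black fuse holder lid, a plain ring 46 mm outside diameter, 32 mm hole, 14 mm high, 30 g, lying flat; the blade of a contact passes up through its hole. Origin: centre of its underside on the axis. All three are alike and interchangeable
- base2: white ceramic holder base, a plain solid disc 46 mm in diameter, 20 mm high, 70 g, lying flat. Origin: centre of its underside. All three are alike and interchangeable
- lid2: black fuse holder lid, a plain ring 46 mm outside diameter, 32 mm hole, 14 mm high, 30 g, lying flat; the blade of a contact passes up through its hole. Origin: centre of its underside on the axis. All three are alike and interchangeable
- stand: fixed dark steel display stand: crossbar 14 mm thick, 250 long on its y, 83 to 97 mm high, open below; end posts 112 high. Origin: on the bench under the crossbar's middle. Three steel pegs point to its -x at y = -75, 0, +75 mm
- peg_tip0 (a point): end of a peg's upturned tip. The 5 mm rod (centre 89.5 mm high) runs straight to the stand's x = -63 mm, then bends up 45 degrees; this point is at x = -73, 99.5 high, so the tip rises 10 mm over the rod. Contacts hang at x = -45. Raise one 11 to 16 mm (13 best), move it level along the stand's -x to x = -110 mm: its disc is then clear of the tip and may go up
- peg_tip1 (a point): end of a peg's upturned tip. The 5 mm rod (centre 89.5 mm high) runs straight to the stand's x = -63 mm, then bends up 45 degrees; this point is at x = -73, 99.5 high, so the tip rises 10 mm over the rod. Contacts hang at x = -45. Raise one 11 to 16 mm (13 best), move it level along the stand's -x to x = -110 mm: its disc is then clear of the tip and may go up
- peg_tip2 (a point): end of a peg's upturned tip. The 5 mm rod (centre 89.5 mm high) runs straight to the stand's x = -63 mm, then bends up 45 degrees; this point is at x = -73, 99.5 high, so the tip rises 10 mm over the rod. Contacts hang at x = -45. Raise one 11 to 16 mm (13 best), move it level along the stand's -x to x = -110 mm: its disc is then clear of the tip and may go up
- fixture: fixed aluminium plate 90 x 270 x 12 mm (x, y, z), origin centre of its underside, z up. Three pockets in a row along its y, 85 mm apart, each of four upright round-topped 8 mm steel pins rising 38 mm over the plate around a 49 mm circle
- pocket0 (a point): centre of a pocket's floor (an orange 47 mm spot on the plate top, 12 mm over the bench), axes as the fixture. Pins stand at (+-17.5, +-22.5) mm (x, y), so fingers have a 37 mm gap between pins on its +x and -x sides (grip along the fixture's x), 27 mm on its y sides. A seated base's origin is here, a contact's 20 mm and a lid's 28 mm above
- pocket1 (a point): centre of a pocket's floor (an orange 47 mm spot on the plate top, 12 mm over the bench), axes as the fixture. Pins stand at (+-17.5, +-22.5) mm (x, y), so fingers have a 37 mm gap between pins on its +x and -x sides (grip along the fixture's x), 27 mm on its y sides. A seated base's origin is here, a contact's 20 mm and a lid's 28 mm above
- pocket2 (a point): centre of a pocket's floor (an orange 47 mm spot on the plate top, 12 mm over the bench), axes as the fixture. Pins stand at (+-17.5, +-22.5) mm (x, y), so fingers have a 37 mm gap between pins on its +x and -x sides (grip along the fixture's x), 27 mm on its y sides. A seated base's origin is here, a contact's 20 mm and a lid's 28 mm above
- terminal_block: bystander: copper terminal block on grey foot, 50 x 30 x 26 mm, origin centre of underside
- hex_key: bystander: chrome hex key, L-shaped, 90 x 28 mm, 8 mm thick, lying flat, origin near the middle of the long leg at bench height
- lens: bystander: amber lens, 40 mm diameter, 11 mm high, origin centre of underside
- cartridge: bystander: white cartridge fuse with brass ends, 82 x 20 x 20 mm along its x, origin centre of underside
- driver: bystander: screwdriver 180 mm long along its x, origin at its underside

How it is judged (in metres and radians):
At the end, for the whole second after the job is handed in: Every contact present is in a pocket within 4 mm of its centre and 3.5 mm of its seated height, upright within 0.09 rad, with a base under and a lid on it, each within 6 mm of its axis, 3 mm of its seated height and 0.09 rad of square; all at rest. Pockets without a contact hold no base or lid (((horizontal distance between contact0 and pocket0 below 0.004 m and z of contact0 in the frame of pocket0 between 0.0165 and 0.0235 m) or (horizontal distance between contact0 and pocket1 below 0.004 m and z of contact0 in the frame of pocket1 between 0.0165 and 0.0235 m) or (horizontal distance between contact0 and pocket2 below 0.004 m and z of contact0 in the frame of pocket2 between 0.0165 and 0.0235 m)) and angle between each of contact0, contact1, contact2's own z axis and vertical below 0.09 rad and ((horizontal distance between base0 and contact0 below 0.006 m and z of base0 in the frame of contact0 between -0.023 and -0.017 m and angle between the z axis of base0 and the z axis of contact0, either way round below 0.09 rad) or (horizontal distance between base1 and contact0 below 0.006 m and z of base1 in the frame of contact0 between -0.023 and -0.017 m and angle between the z axis of base1 and the z axis of contact0, either way round below 0.09 rad) or (horizontal distance between base2 and contact0 below 0.006 m and z of base2 in the frame of contact0 between -0.023 and -0.017 m and angle between the z axis of base2 and the z axis of contact0, either way round below 0.09 rad)) and ((horizontal distance between lid0 and contact0 below 0.006 m and z of lid0 in the frame of contact0 between 0.005 and 0.011 m and angle between the z axis of lid0 and the z axis of contact0, either way round below 0.09 rad) or (horizontal distance between lid1 and contact0 below 0.006 m and z of lid1 in the frame of contact0 between 0.005 and 0.011 m and angle between the z axis of lid1 and the z axis of contact0, either way round below 0.09 rad) or (horizontal distance between lid2 and contact0 below 0.006 m and z of lid2 in the frame of contact0 between 0.005 and 0.011 m and angle between the z axis of lid2 and the z axis of contact0, either way round below 0.09 rad)) and linear speed of each of contact0, contact1, contact2, base0, base1, base2, lid0, lid1, lid2 below 0.02 m/s and ((horizontal distance between contact1 and pocket0 below 0.004 m and z of contact1 in the frame of pocket0 between 0.0165 and 0.0235 m) or (horizontal distance between contact1 and pocket1 below 0.004 m and z of contact1 in the frame of pocket1 between 0.0165 and 0.0235 m) or (horizontal distance between contact1 and pocket2 below 0.004 m and z of contact1 in the frame of pocket2 between 0.0165 and 0.0235 m)) and ((horizontal distance between base0 and contact1 below 0.006 m and z of base0 in the frame of contact1 between -0.023 and -0.017 m and angle between the z axis of base0 and the z axis of contact1, either way round below 0.09 rad) or (horizontal distance between base1 and contact1 below 0.006 m and z of base1 in the frame of contact1 between -0.023 and -0.017 m and angle between the z axis of base1 and the z axis of contact1, either way round below 0.09 rad) or (horizontal distance between base2 and contact1 below 0.006 m and z of base2 in the frame of contact1 between -0.023 and -0.017 m and angle between the z axis of base2 and the z axis of contact1, either way round below 0.09 rad)) and ((horizontal distance between lid0 and contact1 below 0.006 m and z of lid0 in the frame of contact1 between 0.005 and 0.011 m and angle between the z axis of lid0 and the z axis of contact1, either way round below 0.09 rad) or (horizontal distance between lid1 and contact1 below 0.006 m and z of lid1 in the frame of contact1 between 0.005 and 0.011 m and angle between the z axis of lid1 and the z axis of contact1, either way round below 0.09 rad) or (horizontal distance between lid2 and contact1 below 0.006 m and z of lid2 in the frame of contact1 between 0.005 and 0.011 m and angle between the z axis of lid2 and the z axis of contact1, either way round below 0.09 rad)) and ((horizontal distance between contact2 and pocket0 below 0.004 m and z of contact2 in the frame of pocket0 between 0.0165 and 0.0235 m) or (horizontal distance between contact2 and pocket1 below 0.004 m and z of contact2 in the frame of pocket1 between 0.0165 and 0.0235 m) or (horizontal distance between contact2 and pocket2 below 0.004 m and z of contact2 in the frame of pocket2 between 0.0165 and 0.0235 m)) and ((horizontal distance between base0 and contact2 below 0.006 m and z of base0 in the frame of contact2 between -0.023 and -0.017 m and angle between the z axis of base0 and the z axis of contact2, either way round below 0.09 rad) or (horizontal distance between base1 and contact2 below 0.006 m and z of base1 in the frame of contact2 between -0.023 and -0.017 m and angle between the z axis of base1 and the z axis of contact2, either way round below 0.09 rad) or (horizontal distance between base2 and contact2 below 0.006 m and z of base2 in the frame of contact2 between -0.023 and -0.017 m and angle between the z axis of base2 and the z axis of contact2, either way round below 0.09 rad)) and ((horizontal distance between lid0 and contact2 below 0.006 m and z of lid0 in the frame of contact2 between 0.005 and 0.011 m and angle between the z axis of lid0 and the z axis of contact2, either way round below 0.09 rad) or (horizontal distance between lid1 and contact2 below 0.006 m and z of lid1 in the frame of contact2 between 0.005 and 0.011 m and angle between the z axis of lid1 and the z axis of contact2, either way round below 0.09 rad) or (horizontal distance between lid2 and contact2 below 0.006 m and z of lid2 in the frame of contact2 between 0.005 and 0.011 m and angle between the z axis of lid2 and the z axis of contact2, either way round below 0.09 rad)) and (horizontal distance between any of contact0, contact1, contact2 and pocket0 below 0.004 m or horizontal distance between each of base0, base1, base2, lid0, lid1, lid2 and pocket0 above 0.035 m) and (horizontal distance between any of contact0, contact1, contact2 and pocket1 below 0.004 m or horizontal distance between each of base0, base1, base2, lid0, lid1, lid2 and pocket1 above 0.035 m) and (horizontal distance between any of contact0, contact1, contact2 and pocket2 below 0.004 m or horizontal distance between each of base0, base1, base2, lid0, lid1, lid2 and pocket2 above 0.035 m)); the robot touches nothing.
It fails at once if the terminal block is pushed more than 30 mm away (distance of terminal_block from where it was at the start of the episode above 0.03 m).
It fails at once if the hex key is pushed more than 30 mm away (distance of hex_key from where it was at the start of the episode above 0.03 m).
It fails at once if the lens is pushed more than 30 mm away (distance of lens from where it was at the start of the episode above 0.03 m).
It fails at once if the cartridge is pushed more than 30 mm away (distance of cartridge from where it was at the start of the episode above 0.03 m).
It fails at once if the driver is pushed more than 30 mm away (distance of driver from where it was at the start of the episode above 0.03 m).
Of contact0, contact1, contact2 only 2 to 3 are there at a start; the rules pass over those that are not, and their reading is None.
At some moment in a run one of base0, base1, base2, lid0, lid1, lid2 may be knocked a few centimetres aside while the robot is not near it.
It also fails if it takes over 210 s, if anything falls off the work surface, if the arm or the gripper's body presses on something with over 40 N, if the wrist force passes 120 N, or if a joint passes its speed limit or range.

ROBOT

A 6-joint arm with a two-finger parallel gripper is mounted at the origin on the work surface. World frame = base frame: x ahead of the robot, y to its left, z up, the work surface at z = 0. Lengths are in m, angles in degrees, forces in N, time in s.
With the tool pointing down it reaches from about 0.375 to 0.9 m from the base axis. Payload 3.1 kg.
Tool frame: the origin (TCP) lies midway between the tips of the shut fingers; the grasp point (between the pads) lies 19 mm behind it; z points along the fingers, y is the line along which they close (so a half turn about z gives the same grasp; the last joint's range is limited). The gripper opens to 87 mm and grips with 3 to 60 N. Pads are 19 mm wide; open, the fingers measure 117 mm over their backs; the gripper's body (75 mm by 190 mm) begins 51 mm behind the grasp point.
Start: joints at [-81.962, 30.224, 82.088, -0, 67.689, -10.227], TCP at [0.196, -0.593, 0.196] pointing down, gripper open.
Joint ranges: [-176.69, 176.69], [-43.24, 126.21], [12.49, 139.97], [-82, 262], [0, 151.66], [-163.58, 163.58]. Speed limits (degrees/s): [159.86, 159.86, 180, 180, 180, 180].

INTERFACE

Orientations are given as a 3x3 rotation matrix whose columns are the frame's x, y, z axes.
In Python, from rig import read_state, optics, bot gives the robot as it stands. The module is installed in compiled form; this text tells all that it offers.
- The arm moves only by the tool send_rows, never from a script. Its argument "commands" is a list of rows, each a list of 7 numbers: the turn, a rotation vector about the tool's x, y, z in units of 5 degrees (1.0 is 5 degrees), then the shift along the tool's x, y, z in units of 30 mm (1.0 is 30 mm), then the opening, from 0 (shut) to 1 (fully open). In form: [[rx, ry, rz, tx, ty, tz, gripper], ...]. A call has 1 to 20 rows; each row is the pose to reach, as a shift and turn from the pose commanded when the call began, along the tool's axes at that moment; what a row does not reach only later rows make up. A row lasts 1/12 s, in which the tool goes at most 41.7 mm and 7.16 degrees, less where a joint would pass 70% of its speed; a pose out of reach is approached as far as the arm can. A call with a gripper value outside its range is refused whole. The fingers move at their own pace and stop on an object; the grip force is fixed at half the most. Time passes only in rows, so rows that repeat a pose let the fingers close. It gives the time, the measured TCP pose, the force, the opening and the grip force at its end, in the units of the state.
- read_state(): the state, without advancing time (a new reading comes with each control period).
- optics.capture(name): name is "scene" or "top"; returns a dict with "image" (384x512x3 uint8, blue, green, red), "intrinsics" (3x3 intrinsics, pixels), "extrinsics" (4x4, takes a point from world to camera coordinates). Camera axes: x right, y down, z forward; pixel columns grow to the right and rows downward; lengths in m; the calibration is good to about 2 mm. A picture is of the moment at which its call begins. There is no depth.
- bot.hand_in(): hands the job in; it is judged then, once.
The state is a dict: "time_s": time; "joint_positions": joint angles; "qvel": joint speeds; "tau": joint torques, N m; "position": TCP position; "tcp_rot": TCP orientation; "force": force on the tool from outside, world axes, zero at the start; "moment": the same for the moment, N m; "opening": opening from 0.0 (shut) to 1.0 (fully open); "grasp_force": force on a finger pad.
Only numpy, scipy, OpenCV 4.12 (cv2) and the standard library are available. Lean on these libraries where they do the work, as an engineer would, in place of code of your own. Each camera call takes 0.05 s, during which the arm holds its last target. There are 200 camera calls.

## Working session

There is one attempt and no reset: what is moved stays moved. The work goes in short steps, Python scripts to look and compute and a tool call to move; the robot and the scene stay as the last step left them, time stands still between calls to the robot, and variables do not carry over. Pictures are saved under pics/ and viewed, at most 14 in all, crops included, and the job is handed in when it is done.

Besides the shell and the picture viewer there is one more tool, called after ">>>" as name(argument=value, ...) on one line, values as JSON. send_rows: Moves the arm, as the interface text tells. Its arguments: {"type":"object","properties":{"commands":{"type":"array","items":{"type":"array","items":{"type":"number"}}}},"required":["commands"]}

```bash
mkdir -p pics && python3 - <<'E'
from rig import read_state, optics
import cv2,json,numpy as np
s=read_state();print(s)
for n in("scene","top"):
    c=optics.capture(n);cv2.imwrite(f"pics/{n}0.png",c["image"]);print(n,np.round(c["intrinsics"],1).tolist(),np.round(c["extrinsics"],4).tolist())
E
```

```text
{'time_s': 0.0, 'joint_positions': array([-8.19622941e+01,  3.02786313e+01,  8.21546219e+01,  1.76639721e-04,
        6.76883773e+01, -1.02265465e+01]), 'qvel': array([ 0.00697964,  0.19488245,  0.00769718, -0.11405853, -0.10794292,
       -0.07471188]), 'tau': array([ 8.98497728e-04, -4.40037811e+01, -1.76589292e+01,  6.34015328e-02,
        5.84775140e-02, -1.65675478e-04]), 'position': array([ 0.19580285, -0.59273041,  0.19548507]), 'tcp_rot': array([[ 9.49621621e-01,  3.13398613e-01, -2.94003086e-04],
       [ 3.13398521e-01, -9.49619369e-01,  2.10239600e-03],
       [ 3.79696965e-04, -2.08862083e-03, -9.99997747e-01]]), 'force': array([ 0.9089162, -0.2902615,  0.4552048]), 'moment': array([-0.02758567,  0.01916047,  0.00649273]), 'grasp_force': 0.0, 'opening': 1.0004366599787087}
scene [[360.4, 0.0, 254.1], [0.0, 360.4, 185.2], [0.0, 0.0, 1.0]] [[0.5138, 0.8579, 0.0014, -0.3596], [0.5026, -0.2997, -0.8109, -0.2135], [-0.6953, 0.4173, -0.5852, 1.4722], [0.0, 0.0, 0.0, 1.0]]
top [[349.8, 0.0, 257.2], [0.0, 349.8, 192.3], [0.0, 0.0, 1.0]] [[-0.0026, -0.9998, -0.0217, 0.0647], [-0.9944, 0.0048, -0.1056, 0.6379], [0.1057, 0.0213, -0.9942, 0.8321], [0.0, 0.0, 0.0, 1.0]]
```

View pics/top0.png

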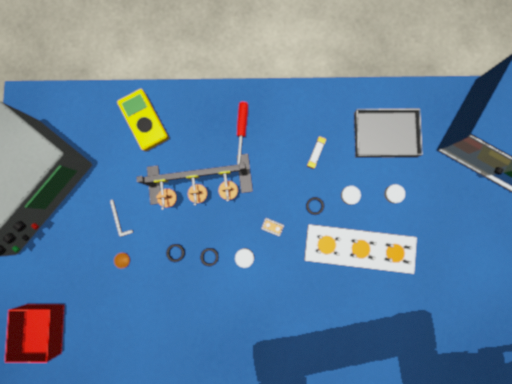

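View pics/scene0.png

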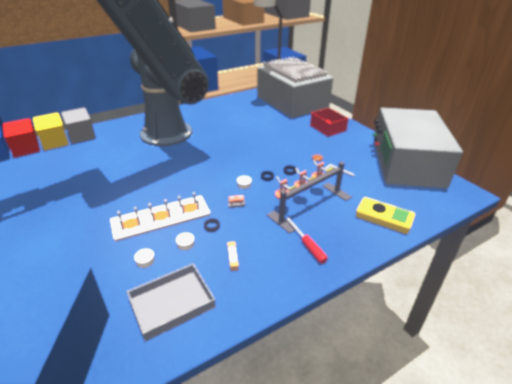

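```bash
cat > h.py <<'E'
from rig import read_state, optics
import cv2,numpy as np
def cast(c,u,v,z):
    K,E=c["intrinsics"],c["extrinsics"];R,t=E[:3,:3],E[:3,3]
    o=-R.T@t;d=R.T@np.linalg.solve(K,[u,v,1.]);return o+d*(z-o[2])/d[2]
def proj(c,p):
    q=c["intrinsics"]@(c["extrinsics"]@np.append(p,1))[:3];return q[:2]/q[2]
def blobs(c,lo,hi,amin=25,amax=500):
    m=cv2.inRange(cv2.cvtColor(c["image"],cv2.COLOR_BGR2HSV),lo,hi)
    n,_,st,ce=cv2.connectedComponentsWithStats(m)
    return [(ce[i].round(1),st[i].tolist()) for i in range(1,n) if amin<=st[i][4]<=amax]
MASK=dict(white=((0,0,150),(180,70,255),.02,.02),orange=((8,150,150),(25,255,255),.012,.012),black=((0,0,0),(180,255,60),.014,.014))
def show(names=("white","orange","black")):
    for cam in("top","scene"):
        c=optics.capture(cam)
        for k in names:
            lo,hi,z,_=MASK[k]
            for ce,st in blobs(c,lo,hi): 
                p=cast(c,*ce,z)
                if -.6<p[1]<.6 and .2<p[0]<1: print(cam,k,ce,st[2:],p[:2].round(4))
E
python3 -c "
from h import *
show()
i=cv2.imread('pics/top0.png');cv2.imwrite('pics/top0c.png',cv2.resize(i[145:285,100:430],None,fx=2.4,fy=2.4,interpolation=cv2.INTER_CUBIC))"
```

```text
top white [393.4 108.8] [62, 2, 82] [ 0.8532 -0.2869]
top white [239.2 150.2] [6, 29, 92] [0.7481 0.1084]
top white [316.5 151.2] [20, 33, 207] [ 0.744  -0.0883]
top white [447.9 153.8] [17, 9, 28] [ 0.7349 -0.418 ]
top white [468. 165.] [23, 13, 37] [ 0.7059 -0.4661]
top white [225.1 187.4] [19, 28, 113] [0.6525 0.1438]
top white [499.8 181.5] [25, 16, 116] [ 0.6638 -0.5415]
top white [193.4 190.8] [18, 28, 103] [0.6443 0.2242]
top white [161.8 195. ] [18, 28, 105] [0.634  0.3043]
top white [350.7 194.7] [20, 20, 297] [ 0.6325 -0.1713]
top white [395.2 193.2] [19, 19, 290] [ 0.6358 -0.282 ]
top white [118.3 221.1] [23, 37, 181] [0.5684 0.4128]
top white [271.9 226.7] [23, 18, 191] [0.5533 0.0263]
top white [244.  257.7] [19, 20, 306] [0.4773 0.0957]
top orange [326.4 244.5] [16, 16, 207] [ 0.5089 -0.1093]
top orange [360.6 248.6] [16, 16, 210] [ 0.4987 -0.1936]
top orange [395.3 252.8] [17, 17, 210] [ 0.4883 -0.2787]
top orange [121.6 260. ] [14, 13, 151] [0.4712 0.404 ]
top black [417.5 130.6] [5, 41, 55] [ 0.7971 -0.3478]
top black [498.  170.1] [9, 7, 50] [ 0.6935 -0.5432]
top bl
[... 284 characters left out ...]
] [11, 6, 33] [0.6183 0.4138]
scene white [243.8 181.4] [15, 14, 166] [0.4861 0.0893]
scene white [280.5 180. ] [10, 8, 25] [0.5401 0.1952]
scene white [329.1 186.5] [11, 8, 51] [0.6483 0.3068]
scene white [343.7 195.2] [13, 10, 69] [0.706  0.3154]
scene white [235.8 200.2] [17, 12, 124] [0.5588 0.0205]
scene white [388.7 207.6] [60, 35, 128] [0.8184 0.3874]
scene white [273.4 215.7] [10, 12, 73] [0.676  0.0781]
scene white [291.  226.7] [25, 20, 148] [0.7391 0.0941]
scene white [184.7 240.4] [20, 18, 280] [ 0.6397 -0.1755]
scene white [232.1 253.2] [12, 28, 207] [ 0.7433 -0.0905]
scene white [144.  257.2] [21, 20, 319] [ 0.643  -0.2846]
scene black [481.1 222.5] [23, 16, 78] [0.9928 0.5659]
```

View pics/top0c.png

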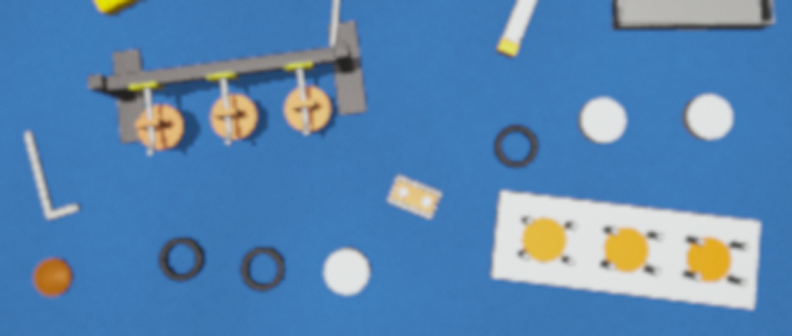

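```bash
cat >> h.py <<'E'
def rings(c,z=.014):
    hsv=cv2.cvtColor(c["image"],cv2.COLOR_BGR2HSV);m=cv2.inRange(hsv,(0,0,0),(180,255,95))
    out=[]
    for k in cv2.findContours(m,cv2.RETR_EXTERNAL,cv2.CHAIN_APPROX_NONE)[0]:
        x,y,w,h=cv2.boundingRect(k)
        if 14<=w<=26 and 12<=h<=26 and len(k)>25:
            (u,v),ax,_=cv2.fitEllipse(cv2.convexHull(k)); out.append((np.round((u,v),1),np.round(ax,1),cast(c,u,v,z)[:2].round(4)))
    return out
def discs(c,z=.058):
    hsv=cv2.cvtColor(c["image"],cv2.COLOR_BGR2HSV);m=cv2.inRange(hsv,(3,60,120),(22,200,255))
    m=cv2.morphologyEx(m,cv2.MORPH_CLOSE,np.ones((5,5)));out=[]
    for k in cv2.findContours(m,cv2.RETR_EXTERNAL,cv2.CHAIN_APPROX_NONE)[0]:
        x,y,w,h=cv2.boundingRect(k)
        if cv2.contourArea(k)>120 and w<40:
            (u,v),ax,_=cv2.fitEllipse(cv2.convexHull(k)); out.append((np.round((u,v),1),(w,h),np.round(ax,1),cast(c,u,v,z)[:2].round(4)))
    return out
E
python3 -c "
from h import *
c=optics.capture('top');E=c['extrinsics'];print(-E[:3,:3].T@E[:3,3])
for r in rings(c):print('ring',r)
for r in discs(c):print('disc',r)
i=c['image'];cv2.imwrite('pics/top1c.png',cv2.resize(i[150:220,130:265],None,fx=5.5,fy=5.5,interpolation=cv2.INTER_CUBIC))
s=optics.capture('scene')
for r in rings(s):print('sring',r)
"
```

```text
[0.54651123 0.0438379  0.8960183 ]
ring (array([209.2, 256.4]), array([16.3, 17.2]), array([0.48  , 0.1832]))
ring (array([175.4, 252.3]), array([16.4, 17.7]), array([0.4902, 0.268 ]))
ring (array([314.5, 205.5]), array([15.7, 16.3]), array([ 0.6062, -0.0814]))
ring (array([157.8, 143. ]), array([ 3.6, 27.9]), array([0.77  , 0.3201]))
disc (array([121.5, 260. ]), (16, 15), array([14.1, 15.2]), array([0.4751, 0.3855]))
disc (array([395. , 252.8]), (19, 19), array([18.2, 19.3]), array([ 0.4914, -0.2611]))
disc (array([360.5, 248.6]), (18, 19), array([18.5, 19.2]), array([ 0.5011, -0.1811]))
disc (array([326.4, 244.4]), (18, 18), array([18.5, 18.9]), array([ 0.511 , -0.1012]))
disc (array([166.2, 197.4]), (21, 18), array([17.6, 20.4]), array([0.6242, 0.2823]))
disc (array([197.3, 193.3]), (19, 18), array([17.6, 18.7]), array([0.634 , 0.2067]))
disc (array([228.1, 190. ]), (19, 19), array([18.2, 18.7]), array([0.6416, 0.1322]))
```

View pics/top1c.png

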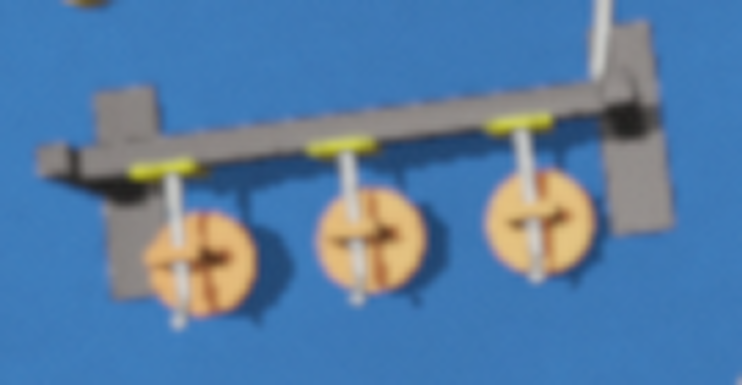

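```bash
cat >> h.py <<'E'
from scipy.spatial.transform import Rotation as Ro
P=np.array([[.5089,-.1093],[.4987,-.1936],[.4883,-.2787]])
FY=-6.9; FX=83.1   # tool x angle for closing along fixture y / x
def plan(*wps):
    s=read_state();R=s["tcp_rot"];p=s["position"];lp,la=p,R
    print("t",round(s["time_s"],1),"p",p.round(4),"op",round(s["opening"],3),"F",s["force"].round(1),"j",s["joint_positions"].round(0))
    for x,y,z,a in wps:
        T=Ro.from_euler("z",a,degrees=True).as_matrix()@np.diag([1.,-1,-1]);q=np.array([x,y,z])
        rv=Ro.from_matrix(R.T@T).as_rotvec(degrees=True)/5;d=R.T@(q-p)/.03
        n=max(np.linalg.norm(q-lp)/.0417,Ro.from_matrix(la.T@T).magnitude()*57.3/7.16);lp,la=q,T
        print([float(k) for k in np.round(np.r_[rv,d],2)],"rows",round(n,1))
E
python3 -c "
from h import *
plan((.6325,-.1713,.09,FY),(.6325,-.1713,.007,FY))"
```

```text
t 0.3 p [ 0.1959 -0.5932  0.1961] op 1.0 F [ 0.  -0.6  0.3] j [-82.  30.  82.  -0.  68. -10.]
[-0.01, 0.0, 5.03, 18.23, -8.79, 3.55] rows 14.8
[-0.01, 0.0, 5.03, 18.23, -8.79, 6.31] rows 2.0
```

>>> send_rows(commands=[[0,0,5.03,18.23,-8.79,3.0,1],[0,0,5.03,18.23,-8.79,3.0,1],[0,0,5.03,18.23,-8.79,3.0,1],[0,0,5.03,18.23,-8.79,3.0,1],[0,0,5.03,18.23,-8.79,3.0,1],[0,0,5.03,18.23,-8.79,3.0,1],[0,0,5.03,18.23,-8.79,3.0,1],[0,0,5.03,18.23,-8.79,3.0,1],[0,0,5.03,18.23,-8.79,3.0,1],[0,0,5.03,18.23,-8.79,3.0,1],[0,0,5.03,18.23,-8.79,3.0,1],[0,0,5.03,18.23,-8.79,3.0,1],[0,0,5.03,18.23,-8.79,3.0,1],[0,0,5.03,18.23,-8.79,3.0,1],[0,0,5.03,18.23,-8.79,3.0,1],[0,0,5.03,18.23,-8.79,3.0,1],[0,0,5.03,18.23,-8.79,3.0,1],[0,0,5.03,18.23,-8.79,3.0,1]])

```text
time_s: 1.8
position: [0.632, -0.1717, 0.1062]
tcp_rot: [[0.993, -0.119, -0.001], [-0.119, -0.993, -0.0], [-0.001, 0.0, -1.0]]
force: [0.5, 0.6, 0.1]
opening: 1.003
grasp_force: 0.0
```

```bash
python3 -c "
from h import *
plan((.6325,-.1713,.09,FY),(.6325,-.1713,.007,FY),(.6325,-.1713,.007,FX),(.6325,-.1713,.09,FX),(*P[0],.09,FX))"
```

```text
t 1.8 p [ 0.632  -0.1717  0.1062] op 1.003 F [0.5 0.6 0.1] j [-25.  38.  82.  -0.  60.  72.]
[0.0, 0.01, 0.01, 0.01, -0.02, 0.54] rows 0.4
[0.0, 0.01, 0.01, 0.02, -0.02, 3.31] rows 2.0
[-0.01, 0.01, -17.99, 0.02, -0.02, 3.31] rows 12.6
[-0.01, 0.01, -17.99, 0.01, -0.02, 0.54] rows 2.0
[-0.01, 0.01, -17.99, -4.32, -1.58, 0.54] rows 3.3
```

>>> send_rows(commands=[[0,0,0,0.02,-0.02,1.6,1],[0,0,0,0.02,-0.02,2.9,1],[0,0,0,0.02,-0.02,3.31,1],[0,0,0,0.02,-0.02,3.31,1],[0,0,0,0.02,-0.02,3.31,0.4],[0,0,0,0.02,-0.02,3.31,0.4],[0,0,0,0.02,-0.02,3.31,0.4],[0,0,0,0.02,-0.02,3.31,0.4],[0,0,0,0.02,-0.02,3.31,0.4],[0,0,0,0.02,-0.02,3.31,0.4],[0,0,0,0.02,-0.02,3.31,0.4],[0,0,0,0.02,-0.02,3.31,0.4]])

```text
time_s: 2.8
position: [0.6334, -0.1711, 0.0075]
tcp_rot: [[0.993, -0.12, 0.0], [-0.12, -0.993, -0.0], [0.0, 0.0, -1.0]]
force: [-0.5, 0.6, 0.6]
opening: 0.487
grasp_force: 0.0
```

```bash
python3 -c "
from h import *
p=read_state()['position'];plan((.6325,-.1713,.007,FX),)"
```

```text
t 2.8 p [ 0.6334 -0.1711  0.0075] op 0.487 F [-0.5  0.6  0.6] j [-25.  46.  85.   0.  49.  72.]
[0.0, -0.0, -17.99, -0.03, 0.01, 0.02] rows 12.6
```

```bash
python3 -c "
from h import *
show(('white',))
a=optics.capture('top')['image'];b=optics.capture('scene')['image']
cv2.imwrite('pics/b1.png',np.hstack([cv2.resize(a[160:290,280:430],(400,347)),cv2.resize(b[190:300,90:240],(400,347))]))" | grep -v '\[[0-9]*, [0-9]*, [2-9][0-9]\]'
```

```text
top white [316.5 151.3] [20, 33, 210] [ 0.7437 -0.0883]
top white [460.2 160.6] [41, 24, 108] [ 0.7173 -0.4475]
top white [225.4 186.8] [19, 28, 129] [0.6541 0.1431]
top white [245.6 183.5] [14, 19, 189] [0.6622 0.092 ]
top white [499.6 181.5] [26, 16, 132] [ 0.6638 -0.541 ]
top white [193.5 190.9] [18, 28, 123] [0.644  0.2239]
top white [158.1 195. ] [24, 29, 215] [0.634  0.3138]
top white [118.2 220.9] [23, 37, 189] [0.5689 0.4131]
top white [369.  213.3] [18, 27, 237] [ 0.5858 -0.2152]
top white [270.5 225.8] [22, 17, 174] [0.5556 0.0298]
top white [444.8 243. ] [11, 18, 138] [ 0.5124 -0.3972]
top white [244.1 257.7] [20, 20, 309] [0.4773 0.0955]
scene white [309.5 176.6] [64, 41, 437] [0.5728 0.2879]
scene white [243.8 181.4] [15, 14, 166] [0.4861 0.0893]
scene white [388.7 207.6] [60, 35, 129] [0.8184 0.3874]
scene white [291.  226.6] [25, 20, 152] [0.7388 0.0943]
scene white [184.8 240.7] [19, 19, 269] [ 0.6408 -0.1757]
scene white [232.1 253.2] [12, 28, 207] [ 0.7433 -0.0905]
scene white [143.8 257.2] [21, 20, 312] [ 0.6428 -0.285 ]
```

View pics/b1.png

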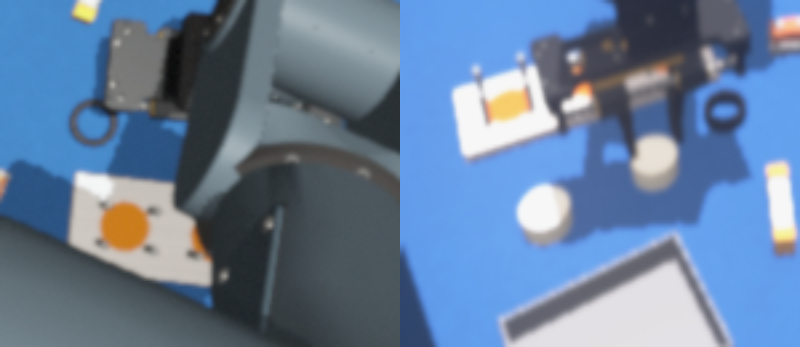

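```bash
python3 -c "
from h import *
s=read_state();c=optics.capture('scene');i=cv2.resize(c['image'][200:265,140:240],(800,520),interpolation=cv2.INTER_CUBIC)
R=s['tcp_rot'];p=s['position'];h=s['opening']*.0435
for q,col in((p,(0,0,255)),(p+R[:,1]*h,(0,255,0)),(p-R[:,1]*h,(0,255,0)),(p+R[:,1]*h-R[:,2]*.04,(255,0,255)),(p-R[:,1]*h-R[:,2]*.04,(255,0,255))):
    u=proj(c,q);cv2.circle(i,(int((u[0]+.5-140)*8),int((u[1]+.5-200)*8)),4,col,-1)
for a in np.arange(0,6.28,.1):
    u=proj(c,[.6325+.023*np.cos(a),-.1713+.023*np.sin(a),.02]);cv2.circle(i,(int((u[0]+.5-140)*8),int((u[1]+.5-200)*8)),1,(0,0,255),-1)
cv2.imwrite('pics/b2.png',i);print(s['opening'],s['grasp_force'])"
```

```text
0.4115856229074235 0.0
```

View pics/b2.png

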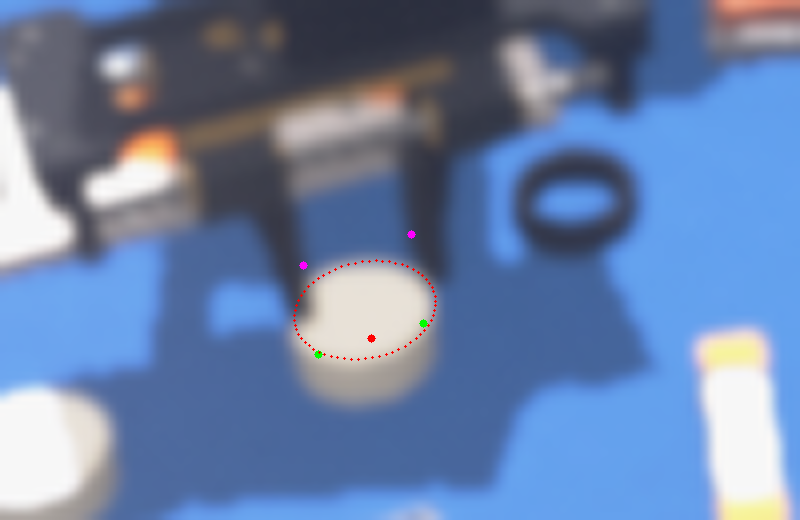

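```bash
python3 -c "
from h import *
s=read_state();c=optics.capture('scene')
R=s['tcp_rot'];p=s['position'];h=s['opening']*.0435
print(h)
for sg,v in((1,234.4),(-1,239.4)):
  for hh in (h,h+.006):
    q=p+sg*R[:,1]*hh
    print(sg,[(round(z,3),proj(c,[q[0],q[1],z]).round(1).tolist()) for z in np.arange(.015,.04,.005)])"
```

```text
0.017642951893362895
1 [(np.float64(0.015), [179.0, 241.6]), (np.float64(0.02), [178.8, 240.2]), (np.float64(0.025), [178.6, 238.8]), (np.float64(0.03), [178.3, 237.5]), (np.float64(0.035), [178.1, 236.1])]
1 [(np.float64(0.015), [176.8, 242.3]), (np.float64(0.02), [176.5, 240.9]), (np.float64(0.025), [176.3, 239.5]), (np.float64(0.03), [176.0, 238.1]), (np.float64(0.035), [175.8, 236.7])]
-1 [(np.float64(0.015), [192.1, 237.8]), (np.float64(0.02), [191.9, 236.4]), (np.float64(0.025), [191.7, 235.0]), (np.float64(0.03), [191.5, 233.6]), (np.float64(0.035), [191.3, 232.2])]
-1 [(np.float64(0.015), [194.2, 237.1]), (np.float64(0.02), [194.1, 235.7]), (np.float64(0.025), [193.9, 234.4]), (np.float64(0.03), [193.7, 233.0]), (np.float64(0.035), [193.5, 231.6])]
```

>>> send_rows(commands=[[0,0,0,0,0,-0.5,1],[0,0,0,0,0,-0.5,1],[0,0,0,0,0,-0.5,1],[0,0,0,0,0,-0.5,1],[0,0,0,0,0,-0.5,1],[0,0,0,0,0,-0.5,1],[0,0,0,0,0,-0.5,1],[0,0,0,0,0,0,1],[0,0,0,-0.03,0,0.3,1],[0,0,0,-0.03,0,0.45,1],[0,0,0,-0.03,0,0.45,1],[0,0,0,-0.03,0,0.45,1]])

```text
time_s: 4.1
position: [0.632, -0.1709, -0.0068]
tcp_rot: [[0.993, -0.12, -0.001], [-0.12, -0.993, 0.001], [-0.001, -0.0, -1.0]]
force: [0.2, 0.4, 0.1]
opening: 0.996
grasp_force: 0.0
```

```bash
python3 -c "
from h import *
s=read_state();c=optics.capture('scene');print(s['position'],s['opening'],s['force'])
i=cv2.resize(c['image'][200:265,140:240],(800,520),interpolation=cv2.INTER_CUBIC);R=s['tcp_rot'];p=s['position'];h=s['opening']*.0435
for z,col in((.01,(0,255,0)),(.02,(255,0,255)),(0,(0,0,255))):
  for sg in(-1,1):
    q=p+sg*R[:,1]*h;u=proj(c,[q[0],q[1],z]);cv2.circle(i,(int((u[0]+.5-140)*8),int((u[1]+.5-200)*8)),3,col,-1)
cv2.imwrite('pics/b3.png',i)"
```

```text
[ 0.63203052 -0.17086994 -0.00684702] 0.9958841247314133 [0.15526096 0.44471974 0.08386847]
```

View pics/b3.png

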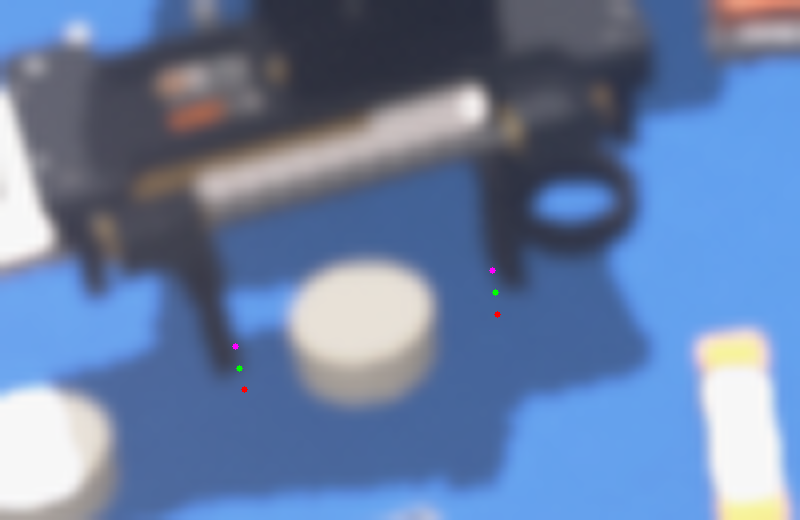

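>>> send_rows(commands=[[0,0,0,0,0,0.17,1],[0,0,0,0,0,0.17,0.4],[0,0,0,0,0,0.17,0.4],[0,0,0,0,0,0.17,0.4],[0,0,0,0,0,0.17,0.4],[0,0,0,0,0,0.17,0.4],[0,0,0,0,0,0.17,0.4],[0,0,0,0,0,0.17,0.4],[0,0,0,0,0,0.17,0.4],[0,0,0,0,0,0.17,0.4],[0,0,0,0,0,0.17,0.4]])

```text
time_s: 5.07
position: [0.6325, -0.1711, -0.0113]
tcp_rot: [[0.993, -0.12, 0.0], [-0.12, -0.993, -0.0], [0.0, 0.0, -1.0]]
force: [0.3, -1.6, 0.9]
opening: 0.511
grasp_force: 30.0
```

```bash
python3 -c "
from h import *
s=read_state();print(s['grasp_force'],s['moment'])
p=s['position'];plan((p[0],p[1],-.012,FX),(p[0],p[1],.07,FX),(*P[0],.07,FX))"
```

```text
30.0001260638237 [-0.04620413  0.0087771   0.06943897]
t 5.1 p [ 0.6325 -0.1711 -0.0113] op 0.511 F [ 0.3 -1.6  0.9] j [-25.  48.  85.  -0.  47.  72.]
[0.0, -0.0, -18.0, -0.0, -0.0, 0.02] rows 12.6
[0.0, -0.0, -18.0, 0.0, 0.0, -2.71] rows 2.0
[0.0, -0.0, -18.0, -4.34, -1.55, -2.71] rows 3.3
```

>>> send_rows(commands=[[0,0,0,0,0,0,0.75],[0,0,0,0,0,0,0.75],[0,0,0,0,0,0,0.75],[0,0,-18,0,0,0,0.75],[0,0,-18,0,0,0,0.75],[0,0,-18,0,0,0,0.75],[0,0,-18,0,0,0,0.75],[0,0,-18,0,0,0,0.75],[0,0,-18,0,0,0,0.75],[0,0,-18,0,0,0,0.75],[0,0,-18,0,0,0,0.75],[0,0,-18,0,0,0,0.75],[0,0,-18,0,0,0,0.75],[0,0,-18,0,0,0,0.75],[0,0,-18,0,0,0,0.75],[0,0,-18,0,0,0,0.75],[0,0,-18,0,0,0,0.75],[0,0,-18,0,0,0,0.75]])

```text
time_s: 6.57
position: [0.6324, -0.171, -0.0115]
tcp_rot: [[0.122, 0.993, -0.0], [0.993, -0.122, 0.0], [0.0, -0.0, -1.0]]
force: [0.1, 0.3, -0.3]
opening: 0.75
grasp_force: 0.0
```

```bash
python3 -c "
from h import *
p=read_state()['position'];plan((p[0],p[1],.07,FX),(*P[0],.07,FX))"
```

```text
t 6.6 p [ 0.6324 -0.171  -0.0115] op 0.75 F [ 0.1  0.3 -0.3] j [-25.  48.  85.   0.  47. -18.]
[-0.0, -0.0, -0.02, 0.0, -0.0, -2.72] rows 2.0
[-0.0, -0.0, -0.02, 1.54, -4.34, -2.72] rows 3.3
```

>>> send_rows(commands=[[0,0,0,0,0,0,0.4],[0,0,0,0,0,0,0.4],[0,0,0,0,0,0,0.4],[0,0,0,0,0,0,0.4],[0,0,0,0,0,0,0.4],[0,0,0,0,0,-1,0.4],[0,0,0,0,0,-2,0.4],[0,0,0,0,0,-2.72,0.4],[0,0,0,0.8,-2.2,-2.72,0.4],[0,0,0,1.54,-4.34,-2.72,0.4],[0,0,0,1.54,-4.34,-2.72,0.4],[0,0,0,1.54,-4.34,-2.72,0.4],[0,0,0,1.54,-4.34,-2.72,0.4],[0,0,0,1.54,-4.34,-2.72,0.4]])

```text
time_s: 7.73
position: [0.5088, -0.1095, 0.0705]
tcp_rot: [[0.12, 0.993, 0.001], [0.993, -0.12, -0.0], [-0.0, 0.001, -1.0]]
force: [1.2, -1.1, 0.1]
opening: 0.51
grasp_force: 30.0
```

```bash
python3 -c "
from h import *
plan((*P[0],.035,FX),(*P[0],.002,FX))"
```

```text
t 7.7 p [ 0.5088 -0.1095  0.0705] op 0.51 F [ 1.2 -1.1  0.1] j [-24.  33. 103.  -0.  43. -18.]
[0.01, 0.0, 0.0, 0.01, 0.0, 1.18] rows 0.9
[0.01, 0.0, 0.0, 0.01, -0.0, 2.28] rows 0.8
```

>>> send_rows(commands=[[0,0,0,0.01,0,0.6,0.4],[0,0,0,0.01,0,0.9,0.4],[0,0,0,0.01,0,1.05,0.4],[0,0,0,0.01,0,1.2,0.4],[0,0,0,0.01,0,1.35,0.4],[0,0,0,0.01,0,1.5,0.4]])

```text
time_s: 8.23
position: [0.5093, -0.1095, 0.0248]
tcp_rot: [[0.12, 0.993, 0.001], [0.993, -0.12, -0.0], [-0.0, 0.001, -1.0]]
force: [-0.6, -0.4, -0.1]
opening: 0.512
grasp_force: 30.0
```

>>> send_rows(commands=[[0,0,0,0,0,0.25,0.4],[0,0,0,0,0,0.5,0.4],[0,0,0,0,0,0.7,0.4],[0,0,0,0,0,0.78,0.4],[0,0,0,0,0,0.78,0.4]])

```text
time_s: 8.65
position: [0.5083, -0.1091, 0.001]
tcp_rot: [[0.12, 0.993, -0.001], [0.993, -0.12, 0.001], [0.0, -0.001, -1.0]]
force: [-0.4, -0.1, -1.2]
opening: 0.508
grasp_force: 30.0
```

```bash
python3 -c "
from h import *
B=(.6358,-.282)
plan((*P[0],.0,FX),(*P[0],.08,FX),(*B,.08,FX),(*B,-.0115,FX))"
```

```text
t 8.7 p [ 0.5083 -0.1091  0.001 ] op 0.508 F [-0.4 -0.1 -1.2] j [-24.  41. 105.   0.  34. -18.]
[-0.01, -0.0, 0.0, -0.01, 0.02, 0.03] rows 0.0
[-0.01, -0.0, 0.0, -0.0, 0.02, -2.63] rows 1.9
[-0.01, -0.0, 0.0, -5.21, 4.91, -2.64] rows 5.1
[-0.01, -0.0, 0.0, -5.21, 4.91, 0.41] rows 2.2
```

>>> send_rows(commands=[[0,0,0,0,0,0,0.75],[0,0,0,0,0,0,0.75],[0,0,0,0,0,0,0.75],[0,0,0,0,0,-1.3,0.75],[0,0,0,0,0,-2.64,0.75],[0,0,0,0,0,-2.64,0.75],[0,0,0,-5.21,4.91,-2.64,1],[0,0,0,-5.21,4.91,-2.64,1],[0,0,0,-5.21,4.91,-2.64,1],[0,0,0,-5.21,4.91,-2.64,1],[0,0,0,-5.21,4.91,-2.64,1],[0,0,0,-5.21,4.91,-2.64,1],[0,0,0,-5.21,4.91,-2.64,1],[0,0,0,-5.21,4.91,-2.64,1]])

```text
time_s: 9.82
position: [0.6351, -0.2814, 0.0803]
tcp_rot: [[0.12, 0.993, -0.002], [0.993, -0.12, 0.002], [0.001, -0.002, -1.0]]
force: [-0.7, -0.0, -0.4]
opening: 0.996
grasp_force: 0.0
```

```bash
python3 -c "
from h import *
c=optics.capture('scene')
for ce,st in blobs(c,*MASK['white'][:2],100): print(ce,st[2:],cast(c,*ce,.02)[:2].round(4))
i=c['image'];cv2.imwrite('pics/s2.png',cv2.resize(i[160:290,80:300],None,fx=3.6,fy=3.6,interpolation=cv2.INTER_CUBIC))
B=(.6358,-.282)
plan((*B,-.0115,FX),(*B,-.0115,FY))"
```

```text
[317.    7.5] [16, 17, 216] [-1.7659  2.2111]
[79.8 69.8] [28, 67, 489] [-0.9488 -0.1683]
[179.3  56.1] [30, 12, 305] [-0.91    0.4157]
[250.8  65.9] [36, 9, 124] [-0.5131  0.7038]
[340.8 110.5] [24, 16, 149] [0.2312 0.7305]
[309.3 176.5] [64, 42, 452] [0.572  0.2877]
[243.8 181.4] [15, 14, 166] [0.4861 0.0893]
[235.9 200.2] [17, 12, 124] [0.559  0.0207]
[388.5 207.6] [60, 35, 131] [0.8181 0.3869]
[116.9 230. ] [23, 24, 228] [ 0.5086 -0.3178]
[290.9 226.6] [25, 20, 154] [0.7387 0.0941]
[232.2 253.2] [12, 28, 208] [ 0.7434 -0.0903]
[143.5 257.4] [20, 20, 309] [ 0.6431 -0.2858]
t 9.9 p [ 0.6346 -0.2803  0.0803] op 0.998 F [ 0.2 -0.4 -0.1] j [-33.  43.  76.   0.  61. -26.]
[-0.03, -0.02, 0.01, -0.06, 0.06, 3.06] rows 2.2
[-0.04, 0.01, 18.01, -0.06, 0.06, 3.06] rows 12.6
```

View pics/s2.png

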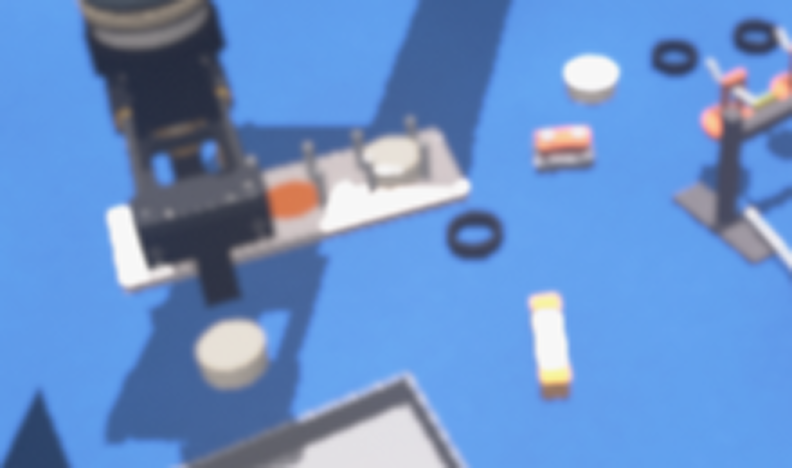

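```bash
cat > cmds.txt <<'E'
0 0 5.03 18.23 -8.79 3.0
0 0 0 .02 -.02 3.31
0 0 0 -.03 0 .45
0 0 0 0 0 .17
0 0 -18 0 0 0
0 0 0 1.54 -4.34 -2.72
0 0 0 .01 0 1.5
0 0 0 0 0 .78
0 0 0 -5.21 4.91 -2.64
E
cat >> h.py <<'E'
def chain(p=(.1959,-.593,.196),a=18.25):
    p=np.array(p);R=Ro.from_euler("z",a,degrees=True).as_matrix()@np.diag([1.,-1,-1]);o=[]
    for r in np.loadtxt("cmds.txt",ndmin=2):
        p=p+R@r[3:]*.03;R=R@Ro.from_rotvec(r[:3]*5,degrees=True).as_matrix();o.append((p,R))
    return o
def plan(*wps):
    s=read_state();p,R=chain()[-1];lp,la=p,R
    print("t",round(s["time_s"],1),"meas",s["position"].round(4),"cmd",p.round(4),"op",round(s["opening"],3),"F",s["force"].round(1))
    for x,y,z,a in wps:
        T=Ro.from_euler("z",a,degrees=True).as_matrix()@np.diag([1.,-1,-1]);q=np.array([x,y,z])
        rv=Ro.from_matrix(R.T@T).as_rotvec(degrees=True)/5;d=R.T@(q-p)/.03
        n=max(np.linalg.norm(q-lp)/.0417,Ro.from_matrix(la.T@T).magnitude()*57.3/7.16);lp,la=q,T
        print([float(k) for k in np.round(np.r_[rv,d],2)],"rows",round(n,1))
E
python3 -c "
from h import *
m=np.array([[.632,-.1717,.1062],[.6334,-.1711,.0075],[.632,-.1709,-.0068],[.6325,-.1711,-.0113],[.6324,-.171,-.0115],[.5088,-.1095,.0705],[.5093,-.1095,.0248],[.5083,-.1091,.001],[.6351,-.2814,.0803]])
o=chain();d=m-np.array([q[0] for q in o]);d[2]*=1
print((d*1000).round(1));print(o[-1][1].round(4))
B=(.6358,-.282)
plan((*B,-.0115,FX),(*B,.07,FX),(*P[1],.07,FX),(*P[1],.025,FX))"
```

```text
[[-0.7 -0.4  0.2]
 [ 0.  -0.3  0.8]
 [-0.5 -0.2 -0. ]
 [ 0.  -0.4  0.6]
 [-0.1 -0.3  0.4]
 [ 0.  -0.3  0.8]
 [ 0.5 -0.6  0.1]
 [-0.5 -0.2 -0.3]
 [-1.2  0.3 -0.2]]
[[ 0.1201  0.9928  0.    ]
 [ 0.9928 -0.1201  0.    ]
 [ 0.      0.     -1.    ]]
t 9.9 meas [ 0.6346 -0.2803  0.0803] cmd [ 0.6363 -0.2817  0.0805] op 0.998 F [ 0.2 -0.4 -0.1]
[0.0, 0.0, -0.0, -0.01, -0.01, 3.07] rows 2.2
[0.0, 0.0, -0.0, -0.01, -0.01, 0.35] rows 2.0
[0.0, 0.0, -0.0, 2.37, -4.91, 0.35] rows 3.9
[0.0, 0.0, -0.0, 2.37, -4.91, 1.85] rows 1.1
```

>>> send_rows(commands=[[0,0,0,-0.01,-0.01,1.5,1],[0,0,0,-0.01,-0.01,2.7,1],[0,0,0,-0.01,-0.01,3.07,1],[0,0,0,-0.01,-0.01,3.07,1],[0,0,0,-0.01,-0.01,3.07,0.4],[0,0,0,-0.01,-0.01,3.07,0.4],[0,0,0,-0.01,-0.01,3.07,0.4],[0,0,0,-0.01,-0.01,3.07,0.4],[0,0,0,-0.01,-0.01,3.07,0.4],[0,0,0,-0.01,-0.01,3.07,0.4],[0,0,0,-0.01,-0.01,3.07,0.4],[0,0,0,-0.01,-0.01,3.07,0.4],[0,0,0,-0.01,-0.01,2,0.4],[0,0,0,-0.01,-0.01,1,0.4],[0,0,0,-0.01,-0.01,0.35,0.4],[0,0,0,2.37,-4.91,0.35,0.4],[0,0,0,2.37,-4.91,0.35,0.4],[0,0,0,2.37,-4.91,0.35,0.4],[0,0,0,2.37,-4.91,0.35,0.4],[0,0,0,2.37,-4.91,0.35,0.4]])

```text
time_s: 11.53
position: [0.4859, -0.1849, 0.0687]
tcp_rot: [[0.119, 0.993, -0.018], [0.993, -0.119, 0.012], [0.01, -0.019, -1.0]]
force: [-1.3, 0.9, -1.3]
opening: 0.511
grasp_force: 30.0
```

```bash
echo "0 0 0 2.37 -4.91 .35" >> cmds.txt && sed -i 's/-.593,.196/-.5933,.196/' h.py && python3 -c "
from h import *
plan((*P[1],.07,FX),(*P[1],.025,FX),(*P[1],.001,FX))"
```

```text
t 11.5 meas [ 0.4859 -0.1849  0.0687] cmd [ 0.4986 -0.1937  0.07  ] op 0.511 F [-1.3  0.9 -1.3]
[0.0, 0.0, -0.0, 0.01, 0.0, 0.0] rows 0.0
[0.0, 0.0, -0.0, 0.01, 0.0, 1.5] rows 1.1
[0.0, 0.0, -0.0, 0.01, 0.0, 2.3] rows 0.6
```

>>> send_rows(commands=[[0,0,0,0.01,0,0,0.4],[0,0,0,0.01,0,0,0.4],[0,0,0,0.01,0,0,0.4],[0,0,0,0.01,0,0,0.4],[0,0,0,0.01,0,0,0.4],[0,0,0,0.01,0,0.6,0.4],[0,0,0,0.01,0,0.9,0.4],[0,0,0,0.01,0,1.05,0.4],[0,0,0,0.01,0,1.2,0.4],[0,0,0,0.01,0,1.35,0.4],[0,0,0,0.01,0,1.5,0.4]])

```text
time_s: 12.45
position: [0.4988, -0.1937, 0.0252]
tcp_rot: [[0.12, 0.993, 0.0], [0.993, -0.12, -0.0], [-0.0, 0.0, -1.0]]
force: [-0.2, -0.5, -0.7]
opening: 0.511
grasp_force: 30.0
```

```bash
echo "0 0 0 .01 0 1.5" >> cmds.txt && python3 -c "
from h import *
B=(.4773,.0957)
plan((*P[1],.001,FX),(*P[1],.09,FX),(*B,.08,FX),(*B,-.0115,FX))
for cam in ('top',):
  c=optics.capture(cam)
  for ce,st in blobs(c,*MASK['white'][:2],250): print(ce,st[2:],cast(c,*ce,.02)[:2].round(4))"
```

```text
t 12.4 meas [ 0.4988 -0.1937  0.0252] cmd [ 0.4986 -0.1934  0.025 ] op 0.511 F [-0.2 -0.5 -0.7]
[0.0, 0.0, -0.0, -0.0, 0.0, 0.8] rows 0.6
[0.0, 0.0, -0.0, -0.0, 0.0, -2.17] rows 2.1
[0.0, 0.0, -0.0, 9.48, -1.86, -1.83] rows 7.0
[0.0, 0.0, -0.0, 9.48, -1.86, 1.22] rows 2.2
[193.7 172.5] [90, 15, 316] [0.6911 0.2242]
[244.  257.7] [19, 20, 306] [0.4773 0.0957]
```

>>> send_rows(commands=[[0,0,0,0,0,0.25,0.4],[0,0,0,0,0,0.5,0.4],[0,0,0,0,0,0.7,0.4],[0,0,0,0,0,0.8,0.4],[0,0,0,0,0,0.8,0.75],[0,0,0,0,0,0.8,0.75],[0,0,0,0,0,0.8,0.75],[0,0,0,0,0,-0.6,0.75],[0,0,0,0,0,-1.9,0.75],[0,0,0,0,0,-2.17,1],[0,0,0,9.48,-1.86,-1.83,1],[0,0,0,9.48,-1.86,-1.83,1],[0,0,0,9.48,-1.86,-1.83,1],[0,0,0,9.48,-1.86,-1.83,1],[0,0,0,9.48,-1.86,-1.83,1],[0,0,0,9.48,-1.86,-1.83,1],[0,0,0,9.48,-1.86,-1.83,1],[0,0,0,9.48,-1.86,-1.83,1],[0,0,0,9.48,-1.86,-1.83,1],[0,0,0,9.48,-1.86,-1.83,1]])

```text
time_s: 14.17
position: [0.4774, 0.0955, 0.0803]
tcp_rot: [[0.119, 0.993, 0.001], [0.993, -0.119, -0.0], [-0.0, 0.001, -1.0]]
force: [-0.1, -0.4, 0.2]
opening: 0.999
grasp_force: 0.0
```

```bash
echo "0 0 0 9.48 -1.86 -1.83" >> cmds.txt && python3 -c "
from h import *
B=(.4773,.0957)
plan((*B,-.0115,FX),(*B,.08,FX),(*P[2],.08,FX))
c=optics.capture('scene')
for ce,st in blobs(c,*MASK['white'][:2],120): print(ce,st[2:],cast(c,*ce,.02)[:2].round(4))"
```

```text
t 14.2 meas [0.4774 0.0955 0.0803] cmd [0.4774 0.0956 0.0799] op 0.999 F [-0.1 -0.4  0.2]
[0.0, 0.0, -0.0, 0.0, -0.0, 3.05] rows 2.2
[0.0, 0.0, -0.0, 0.0, -0.0, -0.0] rows 2.2
[0.0, 0.0, -0.0, -12.34, 1.86, -0.0] rows 9.0
[255.7  23.9] [21, 49, 176] [-1.4454  1.3002]
[317.    7.5] [16, 17, 214] [-1.7659  2.2111]
[184.9  50.4] [30, 15, 314] [-1.0112  0.4943]
[133.8  58.2] [20, 11, 139] [-1.0118  0.1575]
[340.8 110.6] [24, 16, 147] [0.232  0.7298]
[ 74.9 115.1] [30, 17, 350] [-0.322  -0.2933]
[171.5 138.9] [37, 12, 159] [ 0.0963 -0.0098]
[309.7 176.3] [64, 41, 423] [0.5717 0.2896]
[250.5 178.5] [16, 14, 167] [0.4831 0.1161]
[388.8 207.6] [60, 35, 129] [0.8186 0.3877]
[291.  226.7] [25, 20, 148] [0.7391 0.0941]
[232.1 253.2] [12, 28, 207] [ 0.7433 -0.0905]
[321.6 352.5] [23, 17, 249] [ 1.0612 -0.0645]
```

>>> send_rows(commands=[[0,0,0,-6,0,-1,1],[0,0,0,-6,0,-1,1],[0,0,0,-6,0,-1,1],[0,0,0,-6,0,-1,1],[0,0,0,-6,0,-1,1],[0,0,0,-6,0,-1,1],[0,0,0,-6,0,-1,1]])

```text
time_s: 14.8
position: [0.4554, -0.0856, 0.1105]
tcp_rot: [[0.126, 0.992, 0.001], [0.992, -0.126, -0.0], [0.0, 0.001, -1.0]]
force: [-0.4, -0.5, 0.2]
opening: 0.998
grasp_force: 0.0
```

```bash
echo "0 0 0 -6 0 -1" >> cmds.txt && python3 -c "
from h import *
c=optics.capture('top')
B=None
for ce,st in blobs(c,*MASK['white'][:2],200):
  q=cast(c,*ce,.02)[:2].round(4);print(ce,st[2:],q)
  if abs(q[0]-.475)<.03 and 0.08<q[1]<.17:B=q
for r in rings(c):print(r)
plan((*B,.08,FX),(*B,-.0115,FX),(*B,.08,FX),(*P[2],.08,FX))"
```

```text
[316.5 151.3] [20, 33, 210] [ 0.7437 -0.0883]
[311.4 243.1] [15, 38, 407] [ 0.5127 -0.071 ]
[232.9 259.3] [19, 20, 305] [0.4734 0.1232]
(array([209.2, 256.3]), array([15.5, 17. ]), array([0.4802, 0.1832]))
(array([175.5, 252.4]), array([16.2, 17.5]), array([0.49  , 0.2679]))
(array([314.4, 205.5]), array([15.7, 16. ]), array([ 0.6062, -0.0812]))
t 14.8 meas [ 0.455  -0.0842  0.1102] cmd [ 0.4558 -0.0831  0.1099] op 0.999 F [-0.8  0.3  0.1]
[0.0, 0.0, -0.0, 6.9, -0.24, 1.0] rows 5.0
[0.0, 0.0, -0.0, 6.9, -0.24, 4.05] rows 2.2
[0.0, 0.0, -0.0, 6.9, -0.24, 1.0] rows 2.2
[0.0, 0.0, -0.0, -6.34, 1.86, 1.0] rows 9.6
```

>>> send_rows(commands=[[0,0,0,6.9,-0.24,1,1],[0,0,0,6.9,-0.24,1,1],[0,0,0,6.9,-0.24,1,1],[0,0,0,6.9,-0.24,1,1],[0,0,0,6.9,-0.24,1,1],[0,0,0,6.9,-0.24,1,1],[0,0,0,6.9,-0.24,1,1],[0,0,0,6.9,-0.24,1,1],[0,0,0,6.9,-0.24,2.4,1],[0,0,0,6.9,-0.24,3.7,1],[0,0,0,6.9,-0.24,4.05,1],[0,0,0,6.9,-0.24,4.05,0.4],[0,0,0,6.9,-0.24,4.05,0.4],[0,0,0,6.9,-0.24,4.05,0.4],[0,0,0,6.9,-0.24,4.05,0.4],[0,0,0,6.9,-0.24,4.05,0.4],[0,0,0,6.9,-0.24,4.05,0.4],[0,0,0,6.9,-0.24,4.05,0.4],[0,0,0,6.9,-0.24,4.05,0.4]])

```text
time_s: 16.43
position: [0.4734, 0.1233, -0.0104]
tcp_rot: [[0.12, 0.993, 0.001], [0.993, -0.12, 0.0], [0.0, 0.001, -1.0]]
force: [-1.4, 0.2, 6.0]
opening: 0.512
grasp_force: 30.0
```

```bash
echo "0 0 0 6.9 -.24 4.05" >> cmds.txt && python3 -c "
from h import *
B=(.4734,.1232)
plan((*B,.09,FX),(*P[2],.09,FX),(*P[2],.07,FX))"
```

```text
t 16.4 meas [ 0.4734  0.1233 -0.0104] cmd [ 0.4735  0.1233 -0.0116] op 0.512 F [-1.4  0.2  6. ]
[0.0, 0.0, -0.0, -0.0, -0.0, -3.39] rows 2.4
[0.0, 0.0, -0.0, -13.24, 2.1, -3.39] rows 9.6
[0.0, 0.0, -0.0, -13.24, 2.1, -2.72] rows 0.5
```

>>> send_rows(commands=[[0,0,0,0,0,-1.2,0.4],[0,0,0,0,0,-2.4,0.4],[0,0,0,0,0,-3.39,0.4],[0,0,0,-13.24,2.1,-3.39,0.4],[0,0,0,-13.24,2.1,-3.39,0.4],[0,0,0,-13.24,2.1,-3.39,0.4],[0,0,0,-13.24,2.1,-3.39,0.4],[0,0,0,-13.24,2.1,-3.39,0.4],[0,0,0,-13.24,2.1,-3.39,0.4],[0,0,0,-13.24,2.1,-3.39,0.4],[0,0,0,-13.24,2.1,-3.39,0.4],[0,0,0,-13.24,2.1,-3.39,0.4],[0,0,0,-13.24,2.1,-3.39,0.4],[0,0,0,-13.24,2.1,-3.39,0.4],[0,0,0,-13.24,2.1,-3.39,0.4],[0,0,0,-13.24,2.1,-3.39,0.4],[0,0,0,-13.24,2.1,-2.72,0.4]])

```text
time_s: 17.85
position: [0.4899, -0.2786, 0.073]
tcp_rot: [[0.118, 0.993, 0.004], [0.993, -0.118, -0.003], [-0.003, 0.005, -1.0]]
force: [1.0, -0.7, -1.5]
opening: 0.503
grasp_force: 30.0
```

>>> send_rows(commands=[[0,0,0,0,0,0,0.4],[0,0,0,0,0,0.6,0.4],[0,0,0,0,0,0.9,0.4],[0,0,0,0,0,1.05,0.4],[0,0,0,0,0,1.2,0.4],[0,0,0,0,0,1.35,0.4],[0,0,0,0,0,1.5,0.4]])

```text
time_s: 18.43
position: [0.4885, -0.2787, 0.0256]
tcp_rot: [[0.12, 0.993, 0.001], [0.993, -0.12, -0.0], [-0.0, 0.001, -1.0]]
force: [0.7, -0.1, -0.7]
opening: 0.51
grasp_force: 30.0
```

```bash
printf "0 0 0 -13.24 2.1 -2.72\n0 0 0 0 0 1.5\n" >> cmds.txt && python3 -c "
from h import *
plan((*P[2],.025,FX),(*P[2],.0008,FX),(*P[2],.1,FX))
y=np.array([-.1151,.9933]);x=np.array([.9933,.1151]);C=np.array([.6333,.2071])-.075*y
print(C);A=C-.1*x
plan((*A,.16,6.6),(*C,.16,6.6))"
```

```text
t 18.4 meas [ 0.4885 -0.2787  0.0256] cmd [ 0.4883 -0.2786  0.025 ] op 0.51 F [ 0.7 -0.1 -0.7]
[0.0, 0.0, -0.0, -0.0, 0.0, 0.0] rows 0.0
[0.0, 0.0, -0.0, -0.0, 0.0, 0.81] rows 0.6
[0.0, 0.0, -0.0, -0.0, 0.0, -2.5] rows 2.4
[0.6419325 0.1326025]
t 18.4 meas [ 0.4885 -0.2787  0.0256] cmd [ 0.4883 -0.2786  0.025 ] op 0.51 F [ 0.7 -0.1 -0.7]
[0.0, 0.0, 15.3, 13.44, 0.2, -4.5] rows 10.7
[0.0, 0.0, 15.3, 14.22, 3.44, -4.5] rows 2.4
```

>>> send_rows(commands=[[0,0,0,0,0,0.3,0.4],[0,0,0,0,0,0.6,0.4],[0,0,0,0,0,0.81,0.4],[0,0,0,0,0,0.81,0.4],[0,0,0,0,0,0.81,0.75],[0,0,0,0,0,0.81,0.75],[0,0,0,0,0,0.81,0.75],[0,0,0,0,0,-0.5,0.75],[0,0,0,0,0,-1.8,0.75],[0,0,0,0,0,-3.1,0.75],[0,0,0,0,0,-4.5,0.75]])

```text
time_s: 19.35
position: [0.4876, -0.2782, 0.161]
tcp_rot: [[0.12, 0.993, -0.002], [0.993, -0.12, 0.001], [0.001, -0.002, -1.0]]
force: [0.3, -0.2, -0.0]
opening: 0.746
grasp_force: 0.0
```

>>> send_rows(commands=[[0,0,15.3,13.44,0.2,0,0.5],[0,0,15.3,13.44,0.2,0,0.5],[0,0,15.3,13.44,0.2,0,0.5],[0,0,15.3,13.44,0.2,0,0.5],[0,0,15.3,13.44,0.2,0,0.5],[0,0,15.3,13.44,0.2,0,0.5],[0,0,15.3,13.44,0.2,0,0.5],[0,0,15.3,13.44,0.2,0,0.5],[0,0,15.3,13.44,0.2,0,0.5],[0,0,15.3,13.44,0.2,0,0.5],[0,0,15.3,13.44,0.2,0,0.5],[0,0,15.3,13.44,0.2,0,0.5],[0,0,15.3,13.44,0.2,0,0.5],[0,0,15.3,13.44,0.2,0,0.5],[0,0,15.3,13.44,0.2,0,0.5]])

```text
time_s: 20.6
position: [0.5423, 0.1202, 0.1601]
tcp_rot: [[0.993, 0.116, -0.0], [0.116, -0.993, -0.0], [-0.0, 0.0, -1.0]]
force: [-0.1, -0.7, 0.1]
opening: 0.499
grasp_force: 0.0
```

```bash
printf "0 0 0 0 0 -4.5\n0 0 15.3 13.44 .2 0\n" >> cmds.txt && cat >> h.py <<'E'
SY=np.array([-.1151,.9933]);SX=np.array([.9933,.1151]);C0=np.array([.6333,.2071])
C=[C0-.075*SY,C0,C0+.075*SY]
E
python3 -c "
from h import *
plan((*C[0],.16,6.6),(*C[0],.058,6.6))
c=optics.capture('scene')
cv2.imwrite('pics/s3.png',cv2.resize(c['image'][140:290,80:360],None,fx=2.8,fy=2.8,interpolation=cv2.INTER_CUBIC))
for q in C:
  print([proj(c,[q[0],q[1],z]).round(1).tolist() for z in(.05,.058,.102)])
"
```

```text
t 20.6 meas [0.5423 0.1202 0.1601] cmd [0.5427 0.1209 0.16  ] op 0.499 F [-0.1 -0.7  0.1]
[0.0, 0.0, -0.0, 3.33, -0.01, 0.0] rows 2.4
[0.0, 0.0, -0.0, 3.33, -0.01, 3.4] rows 2.4
[[282.9, 195.1], [283.0, 192.9], [283.8, 180.5]]
[[301.6, 185.9], [301.8, 183.7], [303.0, 171.6]]
[[319.1, 177.3], [319.4, 175.2], [320.9, 163.3]]
```

View pics/s3.png

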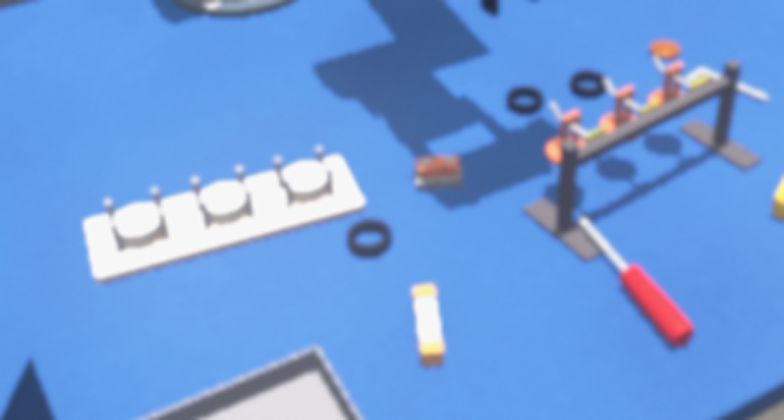

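>>> send_rows(commands=[[0,0,0,3.33,-0.01,0,0.5],[0,0,0,3.33,-0.01,0,0.5],[0,0,0,3.33,-0.01,0,0.5],[0,0,0,3.33,-0.01,0,0.5],[0,0,0,3.33,-0.01,0,0.5],[0,0,0,3.33,-0.01,0,0.5],[0,0,0,3.33,-0.01,1,0.5],[0,0,0,3.33,-0.01,2,0.5],[0,0,0,3.33,-0.01,2.8,0.5],[0,0,0,3.33,-0.01,3.3,0.5],[0,0,0,3.33,-0.01,3.3,0.5],[0,0,0,3.33,-0.01,3.3,0.1],[0,0,0,3.33,-0.01,3.3,0.1],[0,0,0,3.33,-0.01,3.3,0.1],[0,0,0,3.33,-0.01,3.3,0.1],[0,0,0,3.33,-0.01,3.3,0.1],[0,0,0,3.33,-0.01,3.3,0.1],[0,0,0,3.33,-0.01,3.3,0.1]])

```text
time_s: 22.15
position: [0.6426, 0.1326, 0.0625]
tcp_rot: [[0.993, 0.115, 0.002], [0.115, -0.993, -0.0], [0.002, 0.0, -1.0]]
force: [-0.6, -0.8, 6.0]
opening: 0.244
grasp_force: 30.0
```

>>> send_rows(commands=[[0,0,0,0,0,-0.2,0.1],[0,0,0,0,0,-0.45,0.1],[0,0,0,0,0,-0.45,0.1],[0,0,0,0,0,-0.45,0.1],[0,0,0,0,0,-0.45,0.1]])

```text
time_s: 22.57
position: [0.6414, 0.1327, 0.0744]
tcp_rot: [[0.993, 0.115, -0.001], [0.115, -0.993, 0.0], [-0.001, -0.0, -1.0]]
force: [0.3, -0.1, -2.1]
opening: 0.245
grasp_force: 30.0
```

```bash
printf "0 0 0 3.33 -.01 3.3\n0 0 0 0 0 -.45\n" >> cmds.txt && python3 -c "
from h import *
s=read_state()
q=C[0]-.065*SX
plan((*q,.0745,6.6),(*q,.12,6.6),(*P[0],.12,FY),(*P[0],.06,FY),(*P[0],.043,FY))
s=optics.capture('scene')
cv2.imwrite('pics/s4.png',cv2.resize(s['image'][130:220,240:350],None,fx=6,fy=6,interpolation=cv2.INTER_CUBIC))"
```

```text
t 22.6 meas [0.6414 0.1327 0.0744] cmd [0.6419 0.1327 0.0745] op 0.245 F [ 0.3 -0.1 -2.1]
[0.0, 0.0, -0.0, -2.17, 0.0, 0.0] rows 1.6
[0.0, 0.0, -0.0, -2.17, 0.0, -1.52] rows 1.1
[0.0, 0.0, 2.7, -5.33, 7.5, -1.52] rows 5.9
[0.0, 0.0, 2.7, -5.33, 7.5, 0.48] rows 1.4
[0.0, 0.0, 2.7, -5.33, 7.5, 1.05] rows 0.4
```

View pics/s4.png

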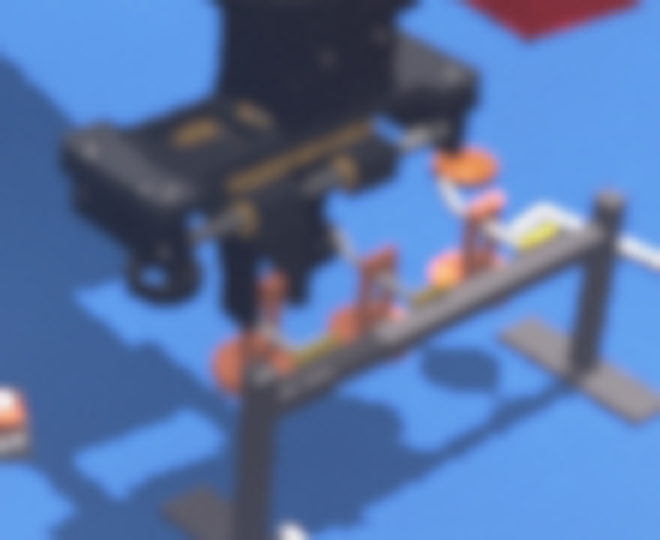

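>>> send_rows(commands=[[0,0,0,-0.8,0,0,0.1],[0,0,0,-1.6,0,0,0.1],[0,0,0,-2.17,0,0,0.1],[0,0,0,-2.17,0,0,0.1],[0,0,0,-2.17,0,0,0.1],[0,0,0,-2.17,0,-0.8,0.1],[0,0,0,-2.17,0,-1.52,0.1],[0,0,2.7,-5.33,7.5,-1.52,0.1],[0,0,2.7,-5.33,7.5,-1.52,0.1],[0,0,2.7,-5.33,7.5,-1.52,0.1],[0,0,2.7,-5.33,7.5,-1.52,0.1],[0,0,2.7,-5.33,7.5,-1.52,0.1],[0,0,2.7,-5.33,7.5,-1.52,0.1],[0,0,2.7,-5.33,7.5,-1.52,0.1],[0,0,2.7,-5.33,7.5,-1.52,0.1],[0,0,2.7,-5.33,7.5,-1.52,0.1],[0,0,2.7,-5.33,7.5,-1.52,0.1],[0,0,2.7,-5.33,7.5,-1.52,0.1]])

```text
time_s: 24.12
position: [0.5095, -0.108, 0.1202]
tcp_rot: [[0.993, -0.118, 0.0], [-0.118, -0.993, 0.0], [0.0, -0.0, -1.0]]
force: [-0.1, -0.2, -2.0]
opening: 0.245
grasp_force: 30.0
```

```bash
printf "0 0 2.7 -5.33 7.5 -1.52\n" >> cmds.txt && python3 -c "
from h import *
plan((*P[0],.066,FY),(*P[0],.055,FY),(*P[0],.044,FY))
s=optics.capture('scene')
print([proj(s,[*P[0],z]).round(1).tolist() for z in(.1085,.1165,.155)])
cv2.imwrite('pics/s5.png',cv2.resize(s['image'][120:240,140:260],None,fx=5,fy=5,interpolation=cv2.INTER_CUBIC))"
```

```text
t 24.1 meas [ 0.5095 -0.108   0.1202] cmd [ 0.5089 -0.1092  0.1201] op 0.245 F [-0.1 -0.2 -2. ]
[0.0, 0.0, -0.0, -0.0, 0.0, 1.8] rows 1.3
[0.0, 0.0, -0.0, -0.0, 0.0, 2.17] rows 0.3
[0.0, 0.0, -0.0, -0.0, 0.0, 2.54] rows 0.3
[[185.6, 180.6], [185.3, 178.2], [183.8, 166.6]]
```

View pics/s5.png

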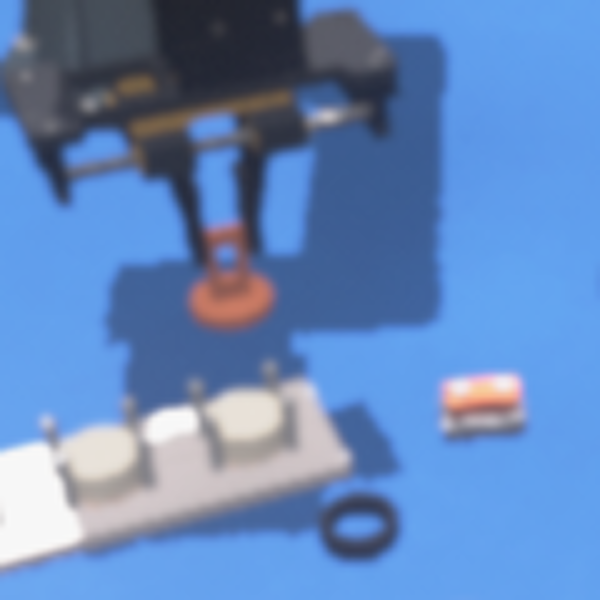

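>>> send_rows(commands=[[0,0,0,0,0,0.9,0.1],[0,0,0,0,0,1.6,0.1],[0,0,0,0,0,1.85,0.1],[0,0,0,0,0,1.95,0.1],[0,0,0,0,0,2.05,0.1],[0,0,0,0,0,2.15,0.1],[0,0,0,0,0,2.25,0.1],[0,0,0,0,0,2.3,0.1]])

```text
time_s: 24.83
position: [0.5092, -0.1094, 0.0515]
tcp_rot: [[0.993, -0.12, 0.001], [-0.12, -0.993, -0.0], [0.001, 0.0, -1.0]]
force: [-0.3, 0.5, -1.9]
opening: 0.244
grasp_force: 30.0
```

Inside the pins with no contact force. Lower to the seat.

>>> send_rows(commands=[[0,0,0,0,0,0.1,0.1],[0,0,0,0,0,0.18,0.1],[0,0,0,0,0,0.24,0.1],[0,0,0,0,0,0.24,0.1]])

```text
time_s: 25.17
position: [0.5089, -0.1093, 0.0449]
tcp_rot: [[0.993, -0.12, 0.0], [-0.12, -0.993, -0.0], [0.0, 0.0, -1.0]]
force: [-1.7, 0.8, 5.6]
opening: 0.241
grasp_force: 30.0
```

```bash
printf "0 0 0 0 0 2.3\n0 0 0 0 0 .24\n" >> cmds.txt && python3 -c "
from h import *
A=C[1]
plan((*P[0],.0435,FY),(*P[0],.16,FY),(*A,.16,6.6),(*A,.061,6.6))"
```

```text
t 25.2 meas [ 0.5089 -0.1093  0.0449] cmd [ 0.5089 -0.1092  0.0439] op 0.241 F [-1.7  0.8  5.6]
[0.0, 0.0, -0.0, -0.0, 0.0, 0.01] rows 0.0
[0.0, 0.0, -0.0, -0.0, 0.0, -3.87] rows 2.8
[0.0, 0.0, -2.7, 2.85, -10.96, -3.87] rows 8.2
[0.0, 0.0, -2.7, 2.85, -10.96, -0.57] rows 2.4
```

>>> send_rows(commands=[[0,0,0,0,0,0,0.5],[0,0,0,0,0,0,0.5],[0,0,0,0,0,0,0.5],[0,0,0,0,0,-0.8,0.5],[0,0,0,0,0,-2,0.5],[0,0,0,0,0,-3.2,0.5],[0,0,0,0,0,-3.87,0.5],[0,0,-2.7,2.85,-10.96,-3.87,0.5],[0,0,-2.7,2.85,-10.96,-3.87,0.5],[0,0,-2.7,2.85,-10.96,-3.87,0.5],[0,0,-2.7,2.85,-10.96,-3.87,0.5],[0,0,-2.7,2.85,-10.96,-3.87,0.5],[0,0,-2.7,2.85,-10.96,-3.87,0.5],[0,0,-2.7,2.85,-10.96,-3.87,0.5],[0,0,-2.7,2.85,-10.96,-3.87,0.5],[0,0,-2.7,2.85,-10.96,-3.87,0.5],[0,0,-2.7,2.85,-10.96,-3.87,0.5],[0,0,-2.7,2.85,-10.96,-3.87,0.5],[0,0,-2.7,2.85,-10.96,-3.87,0.5],[0,0,-2.7,2.85,-10.96,-3.87,0.5]])

```text
time_s: 26.83
position: [0.6325, 0.205, 0.16]
tcp_rot: [[0.994, 0.113, -0.001], [0.113, -0.994, -0.001], [-0.001, 0.0, -1.0]]
force: [-0.7, 0.4, -0.5]
opening: 0.498
grasp_force: 0.0
```

```bash
printf "0 0 -2.7 2.85 -10.96 -3.87\n" >> cmds.txt && python3 -c "
from h import *
plan((*C[1],.061,6.6))
s=optics.capture('scene')
print([proj(s,[*P[0],z]).round(1).tolist() for z in(.032,.04,.084)])
cv2.imwrite('pics/s6.png',np.hstack([cv2.resize(s['image'][170:240,150:220],(400,400),interpolation=cv2.INTER_CUBIC),cv2.resize(s['image'][140:210,270:340],(400,400),interpolation=cv2.INTER_CUBIC)]))"
```

```text
t 26.8 meas [0.6325 0.205  0.16  ] cmd [0.6333 0.207  0.16  ] op 0.498 F [-0.7  0.4 -0.5]
[0.0, 0.0, -0.0, 0.0, -0.0, 3.3] rows 2.4
[[188.5, 202.0], [188.2, 199.8], [186.6, 187.6]]
```

View pics/s6.png

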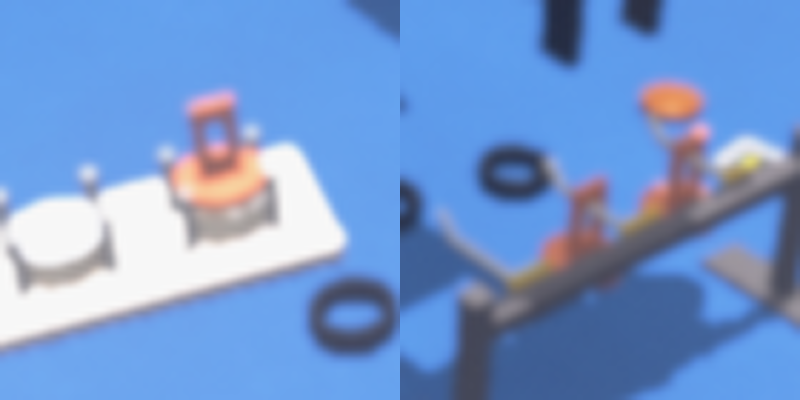

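>>> send_rows(commands=[[0,0,0,0,0,0,0.5],[0,0,0,0,0,0,0.5],[0,0,0,0,0,1,0.5],[0,0,0,0,0,2,0.5],[0,0,0,0,0,2.8,0.5],[0,0,0,0,0,3.3,0.5],[0,0,0,0,0,3.3,0.5],[0,0,0,0,0,3.3,0.1],[0,0,0,0,0,3.3,0.1],[0,0,0,0,0,3.3,0.1],[0,0,0,0,0,3.3,0.1],[0,0,0,0,0,3.3,0.1],[0,0,0,0,0,3.3,0.1],[0,0,0,0,0,3.3,0.1],[0,0,0,0,0,3.05,0.1],[0,0,0,0,0,2.85,0.1],[0,0,0,0,0,2.85,0.1],[0,0,0,0,0,2.85,0.1],[0,0,0,0,0,2.85,0.1]])

```text
time_s: 28.47
position: [0.6327, 0.2069, 0.0744]
tcp_rot: [[0.993, 0.115, -0.001], [0.115, -0.993, -0.0], [-0.001, -0.0, -1.0]]
force: [0.5, 0.0, -1.1]
opening: 0.245
grasp_force: 30.0
```

```bash
printf "0 0 0 0 0 2.85\n" >> cmds.txt && python3 -c "
from h import *
q=C[1]-.065*SX
plan((*q,.0745,6.6),(*q,.16,6.6),(*P[1],.16,FY))"
```

```text
t 28.5 meas [0.6327 0.2069 0.0744] cmd [0.6333 0.207  0.0745] op 0.245 F [ 0.5  0.  -1.1]
[0.0, 0.0, -0.0, -2.17, -0.0, 0.0] rows 1.6
[0.0, 0.0, -0.0, -2.17, -0.0, -2.85] rows 2.1
[0.0, 0.0, 2.7, -5.99, 12.75, -2.85] rows 9.6
```

>>> send_rows(commands=[[0,0,0,-0.8,0,0,0.1],[0,0,0,-1.6,0,0,0.1],[0,0,0,-2.17,0,0,0.1],[0,0,0,-2.17,0,0,0.1],[0,0,0,-2.17,0,0,0.1],[0,0,0,-2.17,0,-1.2,0.1],[0,0,0,-2.17,0,-2.4,0.1],[0,0,0,-2.17,0,-2.85,0.1],[0,0,2.7,-5.99,12.75,-2.85,0.1],[0,0,2.7,-5.99,12.75,-2.85,0.1],[0,0,2.7,-5.99,12.75,-2.85,0.1],[0,0,2.7,-5.99,12.75,-2.85,0.1],[0,0,2.7,-5.99,12.75,-2.85,0.1],[0,0,2.7,-5.99,12.75,-2.85,0.1],[0,0,2.7,-5.99,12.75,-2.85,0.1],[0,0,2.7,-5.99,12.75,-2.85,0.1],[0,0,2.7,-5.99,12.75,-2.85,0.1],[0,0,2.7,-5.99,12.75,-2.85,0.1],[0,0,2.7,-5.99,12.75,-2.85,0.1],[0,0,2.7,-5.99,12.75,-2.85,0.1]])

```text
time_s: 30.13
position: [0.4998, -0.1962, 0.1603]
tcp_rot: [[0.992, -0.124, 0.002], [-0.124, -0.992, -0.001], [0.002, 0.001, -1.0]]
force: [0.8, -0.8, -1.2]
opening: 0.245
grasp_force: 30.0
```

```bash
printf "0 0 2.7 -5.99 12.75 -2.85\n" >> cmds.txt && python3 -c "
from h import *
plan((*P[1],.066,FY),(*P[1],.051,FY))"
```

```text
t 30.1 meas [ 0.4998 -0.1962  0.1603] cmd [ 0.4988 -0.1936  0.16  ] op 0.245 F [ 0.8 -0.8 -1.2]
[0.0, 0.0, -0.0, -0.0, -0.0, 3.13] rows 2.3
[0.0, 0.0, -0.0, -0.0, -0.0, 3.63] rows 0.4
```

>>> send_rows(commands=[[0,0,0,0,0,0,0.1],[0,0,0,0,0,0,0.1],[0,0,0,0,0,0,0.1],[0,0,0,0,0,1.2,0.1],[0,0,0,0,0,2.3,0.1],[0,0,0,0,0,2.9,0.1],[0,0,0,0,0,3.13,0.1],[0,0,0,0,0,3.23,0.1],[0,0,0,0,0,3.33,0.1],[0,0,0,0,0,3.43,0.1],[0,0,0,0,0,3.53,0.1],[0,0,0,0,0,3.63,0.1]])

```text
time_s: 31.13
position: [0.4995, -0.1942, 0.052]
tcp_rot: [[0.993, -0.12, 0.002], [-0.12, -0.993, -0.001], [0.002, 0.001, -1.0]]
force: [-0.2, 0.1, -0.9]
opening: 0.244
grasp_force: 30.0
```

>>> send_rows(commands=[[0,0,0,0,0,0.1,0.1],[0,0,0,0,0,0.18,0.1],[0,0,0,0,0,0.24,0.1],[0,0,0,0,0,0.24,0.1]])

```text
time_s: 31.47
position: [0.4988, -0.1938, 0.0449]
tcp_rot: [[0.993, -0.12, 0.0], [-0.12, -0.993, -0.0], [0.0, 0.0, -1.0]]
force: [-1.3, 0.1, 5.5]
opening: 0.242
grasp_force: 30.0
```

```bash
printf "0 0 0 0 0 3.63\n0 0 0 0 0 .24\n" >> cmds.txt && python3 -c "
from h import *
A=C[2]
plan((*P[1],.0435,FY),(*P[1],.16,FY),(*A,.16,6.6))"
```

```text
t 31.5 meas [ 0.4988 -0.1938  0.0449] cmd [ 0.4988 -0.1936  0.0439] op 0.242 F [-1.3  0.1  5.5]
[0.0, 0.0, -0.0, -0.0, -0.0, 0.01] rows 0.0
[0.0, 0.0, -0.0, -0.0, -0.0, -3.87] rows 2.8
[0.0, 0.0, -2.7, 2.26, -16.23, -3.87] rows 11.8
```

>>> send_rows(commands=[[0,0,0,0,0,0,0.5],[0,0,0,0,0,0,0.5],[0,0,0,0,0,0,0.5],[0,0,0,0,0,-0.8,0.5],[0,0,0,0,0,-2,0.5],[0,0,0,0,0,-3.2,0.5],[0,0,0,0,0,-3.87,0.5],[0,0,-2.7,2.26,-16.23,-3.87,0.5],[0,0,-2.7,2.26,-16.23,-3.87,0.5],[0,0,-2.7,2.26,-16.23,-3.87,0.5],[0,0,-2.7,2.26,-16.23,-3.87,0.5],[0,0,-2.7,2.26,-16.23,-3.87,0.5],[0,0,-2.7,2.26,-16.23,-3.87,0.5],[0,0,-2.7,2.26,-16.23,-3.87,0.5],[0,0,-2.7,2.26,-16.23,-3.87,0.5],[0,0,-2.7,2.26,-16.23,-3.87,0.5],[0,0,-2.7,2.26,-16.23,-3.87,0.5],[0,0,-2.7,2.26,-16.23,-3.87,0.5],[0,0,-2.7,2.26,-16.23,-3.87,0.5],[0,0,-2.7,2.26,-16.23,-3.87,0.5]])

```text
time_s: 33.13
position: [0.6254, 0.2885, 0.1598]
tcp_rot: [[0.993, 0.121, 0.003], [0.121, -0.993, 0.004], [0.003, -0.003, -1.0]]
force: [0.0, -0.7, 0.7]
opening: 0.497
grasp_force: 0.0
```

>>> send_rows(commands=[[0,0,0,0,0,0,0.5],[0,0,0,0,0,0,0.5],[0,0,0,0,0,0,0.5],[0,0,0,0,0,0,0.5]])

```text
time_s: 33.47
position: [0.6242, 0.2799, 0.1601]
tcp_rot: [[0.994, 0.113, -0.001], [0.113, -0.994, -0.0], [-0.001, 0.0, -1.0]]
force: [-0.1, -0.2, 0.5]
opening: 0.501
grasp_force: 0.0
```

```bash
printf "0 0 -2.7 2.26 -16.23 -3.87\n" >> cmds.txt && python3 -c "
from h import *
plan((*C[2],.061,6.6))"
```

```text
t 33.5 meas [0.6242 0.2799 0.1601] cmd [0.6246 0.2816 0.16  ] op 0.501 F [-0.1 -0.2  0.5]
[0.0, 0.0, -0.0, 0.0, 0.0, 3.3] rows 2.4
```

>>> send_rows(commands=[[0,0,0,0,0,0,0.5],[0,0,0,0,0,0,0.5],[0,0,0,0,0,1,0.5],[0,0,0,0,0,2,0.5],[0,0,0,0,0,2.8,0.5],[0,0,0,0,0,3.3,0.5],[0,0,0,0,0,3.3,0.5],[0,0,0,0,0,3.3,0.1],[0,0,0,0,0,3.3,0.1],[0,0,0,0,0,3.3,0.1],[0,0,0,0,0,3.3,0.1],[0,0,0,0,0,3.3,0.1],[0,0,0,0,0,3.3,0.1],[0,0,0,0,0,3.3,0.1],[0,0,0,0,0,3.05,0.1],[0,0,0,0,0,2.85,0.1],[0,0,0,0,0,2.85,0.1],[0,0,0,0,0,2.85,0.1],[0,0,0,0,0,2.85,0.1]])

```text
time_s: 35.05
position: [0.624, 0.2815, 0.0744]
tcp_rot: [[0.993, 0.115, -0.001], [0.115, -0.993, -0.0], [-0.001, 0.0, -1.0]]
force: [-1.1, 0.3, -0.6]
opening: 0.245
grasp_force: 30.0
```

```bash
printf "0 0 0 0 0 2.85\n" >> cmds.txt && python3 -c "
from h import *
q=C[2]-.065*SX
plan((*q,.0745,6.6),(*q,.16,6.6),(*P[2],.16,FY))"
```

```text
t 35.0 meas [0.624  0.2815 0.0744] cmd [0.6246 0.2816 0.0745] op 0.245 F [-1.1  0.3 -0.6]
[0.0, 0.0, -0.0, -2.16, 0.0, 0.0] rows 1.6
[0.0, 0.0, -0.0, -2.16, 0.0, -2.85] rows 2.1
[0.0, 0.0, 2.7, -6.66, 18.03, -2.85] rows 13.4
```

>>> send_rows(commands=[[0,0,0,-0.8,0,0,0.1],[0,0,0,-1.6,0,0,0.1],[0,0,0,-2.17,0,0,0.1],[0,0,0,-2.17,0,0,0.1],[0,0,0,-2.17,0,0,0.1],[0,0,0,-2.17,0,-1.2,0.1],[0,0,0,-2.17,0,-2.4,0.1],[0,0,0,-2.17,0,-2.85,0.1],[0,0,0,-2.17,0,-2.85,0.1]])

```text
time_s: 35.8
position: [0.5648, 0.2752, 0.1649]
tcp_rot: [[0.993, 0.115, 0.012], [0.115, -0.993, 0.003], [0.012, -0.002, -1.0]]
force: [0.3, -0.1, -0.7]
opening: 0.246
grasp_force: 30.0
```

>>> send_rows(commands=[[0,0,2.7,-4.49,18.03,0,0.1],[0,0,2.7,-4.49,18.03,0,0.1],[0,0,2.7,-4.49,18.03,0,0.1],[0,0,2.7,-4.49,18.03,0,0.1],[0,0,2.7,-4.49,18.03,0,0.1],[0,0,2.7,-4.49,18.03,0,0.1],[0,0,2.7,-4.49,18.03,0,0.1],[0,0,2.7,-4.49,18.03,0,0.1],[0,0,2.7,-4.49,18.03,0,0.1],[0,0,2.7,-4.49,18.03,0,0.1],[0,0,2.7,-4.49,18.03,0,0.1],[0,0,2.7,-4.49,18.03,0,0.1],[0,0,2.7,-4.49,18.03,0,0.1],[0,0,2.7,-4.49,18.03,0,0.1],[0,0,2.7,-4.49,18.03,0,0.1],[0,0,2.7,-4.49,18.03,0,0.1],[0,0,2.7,-4.49,18.03,0,0.1],[0,0,2.7,-4.49,18.03,0,0.1]])

```text
time_s: 37.3
position: [0.488, -0.2768, 0.1595]
tcp_rot: [[0.993, -0.118, -0.001], [-0.118, -0.993, 0.002], [-0.002, -0.002, -1.0]]
force: [0.4, -0.0, -1.1]
opening: 0.24
grasp_force: 30.0
```

```bash
printf "0 0 0 -2.17 0 -2.85\n0 0 2.7 -4.49 18.03 0\n" >> cmds.txt && python3 -c "
from h import *
plan((*P[2],.066,FY),(*P[2],.051,FY))"
```

```text
t 37.3 meas [ 0.488  -0.2768  0.1595] cmd [ 0.4883 -0.2787  0.16  ] op 0.24 F [ 0.4 -0.  -1.1]
[0.0, 0.0, -0.0, 0.0, 0.0, 3.13] rows 2.3
[0.0, 0.0, -0.0, 0.0, 0.0, 3.63] rows 0.4
```

>>> send_rows(commands=[[0,0,0,0,0,0,0.1],[0,0,0,0,0,0,0.1],[0,0,0,0,0,0,0.1],[0,0,0,0,0,1.2,0.1],[0,0,0,0,0,2.3,0.1],[0,0,0,0,0,2.9,0.1],[0,0,0,0,0,3.13,0.1],[0,0,0,0,0,3.23,0.1],[0,0,0,0,0,3.33,0.1],[0,0,0,0,0,3.43,0.1],[0,0,0,0,0,3.53,0.1],[0,0,0,0,0,3.63,0.1]])

```text
time_s: 38.3
position: [0.4889, -0.2794, 0.0521]
tcp_rot: [[0.993, -0.12, 0.002], [-0.12, -0.993, -0.002], [0.002, 0.001, -1.0]]
force: [0.5, 0.2, -1.3]
opening: 0.242
grasp_force: 30.0
```

>>> send_rows(commands=[[0,0,0,0,0,0.1,0.1],[0,0,0,0,0,0.18,0.1],[0,0,0,0,0,0.24,0.1],[0,0,0,0,0,0.24,0.1]])

```text
time_s: 38.63
position: [0.4882, -0.2789, 0.0449]
tcp_rot: [[0.993, -0.12, 0.0], [-0.12, -0.993, -0.0], [0.0, 0.0, -1.0]]
force: [-0.7, 2.2, 5.4]
opening: 0.242
grasp_force: 30.0
```

```bash
printf "0 0 0 0 0 3.63\n0 0 0 0 0 .24\n" >> cmds.txt && python3 -c "
from h import *
L=(.6062,-.0813)
plan((*P[2],.0435,FY),(*P[2],.16,FY),(*L,.16,FX),(*L,.06,FX),(*L,-.010,FX))"
```

```text
t 38.6 meas [ 0.4882 -0.2789  0.0449] cmd [ 0.4883 -0.2787  0.0439] op 0.242 F [-0.7  2.2  5.4]
[0.0, 0.0, -0.0, 0.0, 0.0, 0.01] rows 0.0
[0.0, 0.0, -0.0, 0.0, 0.0, -3.87] rows 2.8
[-0.0, -0.0, -18.0, 3.11, -7.0, -3.87] rows 12.6
[-0.0, -0.0, -18.0, 3.11, -7.0, -0.54] rows 2.4
[-0.0, -0.0, -18.0, 3.11, -7.0, 1.8] rows 1.7
```

>>> send_rows(commands=[[0,0,0,0,0,0,0.5],[0,0,0,0,0,0,0.5],[0,0,0,0,0,0,0.5],[0,0,0,0,0,-0.8,0.5],[0,0,0,0,0,-2,0.5],[0,0,0,0,0,-3.2,0.5],[0,0,0,0,0,-3.87,0.5],[0,0,0,0,0,-3.87,0.5]])

```text
time_s: 39.3
position: [0.4912, -0.2812, 0.1651]
tcp_rot: [[0.993, -0.12, 0.008], [-0.12, -0.993, -0.007], [0.009, 0.006, -1.0]]
force: [1.0, -1.1, -0.0]
opening: 0.498
grasp_force: 0.0
```

>>> send_rows(commands=[[0,0,-18,3.11,-7,0,1],[0,0,-18,3.11,-7,0,1],[0,0,-18,3.11,-7,0,1],[0,0,-18,3.11,-7,0,1],[0,0,-18,3.11,-7,0,1],[0,0,-18,3.11,-7,0,1],[0,0,-18,3.11,-7,0,1],[0,0,-18,3.11,-7,0,1],[0,0,-18,3.11,-7,0,1],[0,0,-18,3.11,-7,0,1],[0,0,-18,3.11,-7,0,1],[0,0,-18,3.11,-7,0,1],[0,0,-18,3.11,-7,0,1],[0,0,-18,3.11,-7,0,1],[0,0,-18,3.11,-7,0,1],[0,0,-18,3.11,-7,0,1]])

```text
time_s: 40.63
position: [0.6056, -0.0814, 0.1594]
tcp_rot: [[0.122, 0.993, -0.001], [0.993, -0.122, 0.0], [0.0, -0.001, -1.0]]
force: [-0.2, -0.7, -0.1]
opening: 1.0
grasp_force: 0.0
```

```bash
printf "0 0 0 0 0 -3.87\n0 0 -18 3.11 -7 0\n" >> cmds.txt && python3 -c "
from h import *
L=(.6062,-.0813)
plan((*L,-.010,FX),(*L,.10,FX),(*P[2],.10,FX))
for n in('scene','top'):
  c=optics.capture(n);print(n,proj(c,[*L,.014]))
  for r in rings(c):print(r)
cv2.imwrite('pics/s7.png',cv2.resize(optics.capture('scene')['image'][150:250,120:320],(800,400),interpolation=cv2.INTER_CUBIC))"
```

```text
t 40.6 meas [ 0.6056 -0.0814  0.1594] cmd [ 0.6061 -0.0814  0.16  ] op 1.0 F [-0.2 -0.7 -0.1]
[0.0, 0.0, -0.0, 0.0, 0.0, 5.67] rows 4.1
[0.0, 0.0, -0.0, 0.0, 0.0, 2.0] rows 2.6
[0.0, 0.0, -0.0, -7.0, -3.11, 2.0] rows 5.5
scene [211.99187952 222.41262591]
(array([211.4, 224.7]), array([11.9, 14.5]), array([ 0.6139, -0.0869]))
(array([ 78.5, 130.3]), array([17.9, 34.8]), array([-0.1758, -0.3045]))
top [314.47304945 205.5059762 ]
(array([175.5, 252.5]), array([15.5, 17.1]), array([0.4898, 0.2679]))
(array([341.7, 244.8]), array([13.7, 24. ]), array([ 0.5083, -0.1467]))
```

View pics/s7.png

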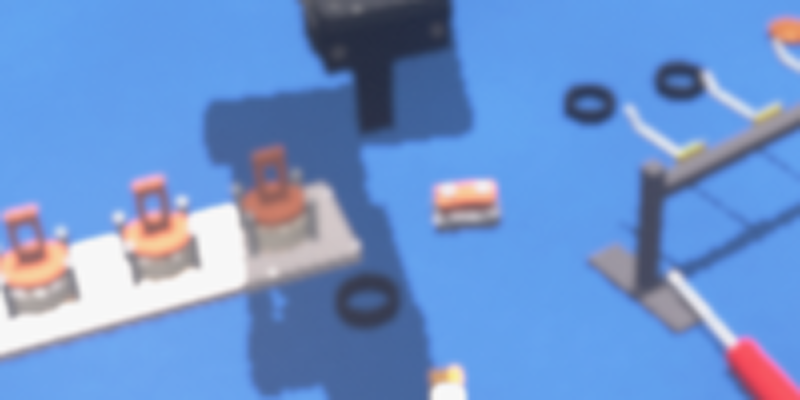

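>>> send_rows(commands=[[0,0,0,0,0,0,0.65],[0,0,0,0,0,0,0.65],[0,0,0,0,0,0,0.65],[0,0,0,0,0,1.3,0.65],[0,0,0,0,0,2.6,0.65],[0,0,0,0,0,3.9,0.65],[0,0,0,0,0,5,0.65],[0,0,0,0,0,5.67,0.65],[0,0,0,0,0,5.67,0.65],[0,0,0,0,0,5.67,0.4],[0,0,0,0,0,5.67,0.4],[0,0,0,0,0,5.67,0.4],[0,0,0,0,0,5.67,0.4],[0,0,0,0,0,5.67,0.4],[0,0,0,0,0,5.67,0.4]])

```text
time_s: 42.03
position: [0.6067, -0.0817, -0.0088]
tcp_rot: [[0.12, 0.993, 0.002], [0.993, -0.12, -0.001], [-0.0, 0.002, -1.0]]
force: [-0.1, -0.0, -0.8]
opening: 0.402
grasp_force: 0.0
```

```bash
printf "0 0 0 0 0 5.67\n" >> cmds.txt && python3 -c "
from h import *
L=(.6062,-.0813)
plan((*L,.10,FX),(*P[0],.10,FX))"
```

```text
t 42.0 meas [ 0.6067 -0.0817 -0.0088] cmd [ 0.6061 -0.0814 -0.0101] op 0.402 F [-0.1 -0.  -0.8]
[0.0, 0.0, -0.0, 0.0, 0.0, -3.67] rows 2.6
[0.0, 0.0, -0.0, -1.31, -3.11, -3.67] rows 2.4
```

```bash
python3 -c "
from h import *
L=(.6062,-.0813)
for n in('scene','top'):
  c=optics.capture(n);print(n,proj(c,[*L,.014]))
  for r in rings(c):print(r)
c=optics.capture('scene');h=cv2.cvtColor(c['image'],cv2.COLOR_BGR2HSV)[...,2]
print(h[206:240:1,190:232:2])" 
```

```text
scene [211.99187952 222.41262591]
top [314.47304945 205.5059762 ]
(array([515.7, 169.4]), array([15.3, 46.7]), array([ 0.695 , -0.5872]))
[[173 172 168 143 113  84  82  82  88 104 104 103 105 107 108 109 108 109
  109 112 128]
 [179 172 160 141 115  84  84  86  92 105 107 108 108 108 108 109 109 109
  110 113 119]
 [173 166 156 146 120  85  87  93 101 107 109 108 108 108 108 108 109 109
  115 116 108]
 [167 162 160 161 138  93  90  98 106 108 109 108 107 108 109 109 109 108
  115 111  94]
 [166 164 171 183 167 109  88  97 107 109 112 108 107 108 108 107 106 101
  101  93  82]
 [171 172 186 199 190 128  90  97 106 112 115 109 109 106 105 100  98  87
   84  78  76]
 [185 187 198 205 200 149 100 100 104 116 116 108 110 100  95  87  84  78
   75  74  73]
 [198 200 204 205 203 168 106  99  99 111 112 103 100  88  83  77  75  73
   73  72  73]
 [204 204 204 204 201 176 108  95  91 100 102  91  84  78  75  73  73  72
   71  71  76]
 [203 204 202 199 187 169 113  94  83  87  87  79  76  74  72  72  70  71
   71  72  78]
 [201 198 189 181 163 148 125 113  86  78  76  74  73  71  71  70  70  7
[... 1364 characters left out ...]
5 155 154 155 156 153 146 133 126 127 136 149 155 156 155 155
  155 158 212]
 [156 156 156 155 155 155 155 154 153 150 147 147 150 154 155 156 156 155
  155 157 212]
 [156 156 156 156 156 156 156 154 156 156 155 154 153 154 155 155 155 155
  155 158 212]
 [156 156 156 157 157 157 156 155 155 156 156 155 154 154 155 155 155 155
  155 158 213]
 [156 156 157 157 157 157 156 156 156 156 156 155 155 155 154 155 155 155
  155 159 213]
 [156 157 157 158 157 157 156 155 156 156 156 156 156 155 155 155 156 156
  156 160 215]
 [156 157 158 158 157 156 155 155 155 157 156 157 156 155 157 158 163 159
  155 163 218]
 [157 157 157 157 157 156 155 155 156 157 157 159 159 160 170 174 184 167
  156 164 219]]
```

>>> send_rows(commands=[[0,0,0,0,0,-0.1,0.65],[0,0,0,0,0,-0.1,0.65],[0,0,0,0,0,-0.1,0.65],[0,0,0,0,0,-0.1,0.65],[0,0,0,0,0,0.1,0.65],[0,0,0,0,0,0.2,0.65],[0,0,0,0,0,0.2,0.65],[0,0,0,0,0,0.2,0.65]])

```text
time_s: 42.85
position: [0.6055, -0.0813, -0.0166]
tcp_rot: [[0.12, 0.993, -0.001], [0.993, -0.12, 0.0], [0.0, -0.001, -1.0]]
force: [-1.2, -0.3, 0.5]
opening: 0.65
grasp_force: 0.0
```

```bash
printf "0 0 0 0 0 .2\n" >> cmds.txt && python3 -c "
from h import *
L=(.6062,-.0813);plan((*L,-.0161,FX))
s=read_state();c=optics.capture('scene')
i=cv2.resize(c['image'][185:250,165:265],(800,520),interpolation=cv2.INTER_CUBIC)
R=s['tcp_rot'];p=s['position'];h=s['opening']*.045
for z,col in((.01,(0,255,0)),(.02,(255,0,255)),(0,(0,0,255))):
  for sg in(-1,1):
    q=p+sg*R[:,1]*h;u=proj(c,[q[0],q[1],z]);cv2.circle(i,(int((u[0]+.5-165)*8),int((u[1]+.5-185)*8)),3,col,-1)
for a in np.arange(0,6.28,.15):
    u=proj(c,[L[0]+.023*np.cos(a),L[1]+.023*np.sin(a),.014]);cv2.circle(i,(int((u[0]+.5-165)*8),int((u[1]+.5-185)*8)),1,(0,0,255),-1)
cv2.imwrite('pics/s8.png',i)"
```

```text
t 42.9 meas [ 0.6055 -0.0813 -0.0166] cmd [ 0.6061 -0.0814 -0.0161] op 0.65 F [-1.2 -0.3  0.5]
[0.0, 0.0, -0.0, 0.0, 0.0, 0.0] rows 0.0
```

View pics/s8.png

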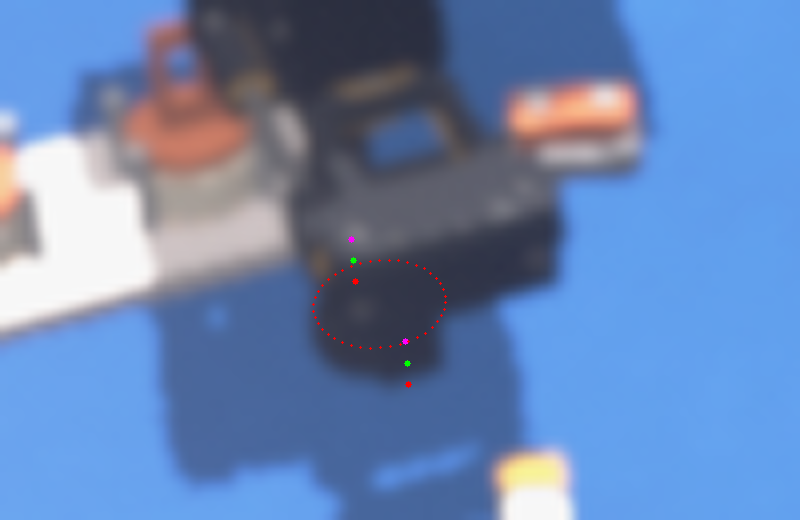

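>>> send_rows(commands=[[0,0,0,0,0,0,0.4],[0,0,0,0,0,0,0.4],[0,0,0,0,0,0,0.4],[0,0,0,0,0,0,0.4],[0,0,0,0,0,0,0.4],[0,0,0,0,0,0,0.4]])

```text
time_s: 43.4
position: [0.6061, -0.0815, -0.0159]
tcp_rot: [[0.12, 0.993, 0.0], [0.993, -0.12, -0.0], [-0.0, 0.0, -1.0]]
force: [0.1, -0.7, 1.0]
opening: 0.505
grasp_force: 30.0
```

>>> send_rows(commands=[[0,0,0,0,0,-1,0.4],[0,0,0,0,0,-2.3,0.4],[0,0,0,0,0,-3.5,0.4],[0,0,0,0,0,-3.87,0.4],[0,0,0,0,0,-3.87,0.4],[0,0,0,-0.6,-1.6,-3.87,0.4],[0,0,0,-1.31,-3.11,-3.87,0.4],[0,0,0,-1.31,-3.11,-3.87,0.4],[0,0,0,-1.31,-3.11,-3.87,0.4],[0,0,0,-1.31,-3.11,-3.87,0.4],[0,0,0,-1.31,-3.11,-3.87,0.4],[0,0,0,-1.31,-3.11,-3.87,0.4]])

```text
time_s: 44.4
position: [0.5099, -0.1094, 0.0996]
tcp_rot: [[0.119, 0.993, 0.001], [0.993, -0.119, -0.0], [-0.0, 0.001, -1.0]]
force: [0.6, -0.6, -0.2]
opening: 0.499
grasp_force: 30.0
```

```bash
printf "0 0 0 -1.31 -3.11 -3.87\n" >> cmds.txt && python3 -c "
from h import *
plan((*P[0],.05,FX),(*P[0],.0245,FX))
for n in('top','scene'):
  c=optics.capture(n)
  h=cv2.cvtColor(c['image'],cv2.COLOR_BGR2HSV);m=cv2.inRange(h,(3,100,90),(16,220,255))
  nn,_,st,ce=cv2.connectedComponentsWithStats(m)
  for i in range(1,nn):
    if 40<st[i][4]<400: print(n,ce[i].round(1),st[i][2:])
  print([proj(c,[*p,.04]).round(1).tolist() for p in P])"
```

```text
t 44.4 meas [ 0.5099 -0.1094  0.0996] cmd [ 0.5088 -0.1092  0.1   ] op 0.499 F [ 0.6 -0.6 -0.2]
[0.0, 0.0, -0.0, -0.0, 0.0, 1.67] rows 1.2
[0.0, 0.0, -0.0, -0.0, 0.0, 2.52] rows 0.6
top [323.1 244.6] [ 10  17 115]
top [121.8 260. ] [15 15 80]
[[328.4, 245.0], [363.8, 249.2], [399.6, 253.6]]
scene [188.3 200.6] [13  9 90]
scene [159.8 208.8] [12  9 74]
[[188.2, 199.8], [159.0, 207.3], [127.9, 215.3]]
```

>>> send_rows(commands=[[0,0,0,0,0,0.5,0.4],[0,0,0,0,0,0.9,0.4],[0,0,0,0,0,1.2,0.4],[0,0,0,0,0,1.5,0.4],[0,0,0,0,0,1.8,0.4],[0,0,0,0,0,2,0.4],[0,0,0,0,0,2.1,0.4],[0,0,0,0,0,2.2,0.4],[0,0,0,0,0,2.3,0.4],[0,0,0,0,0,2.35,0.4]])

```text
time_s: 45.33
position: [0.5086, -0.1092, 0.0295]
tcp_rot: [[0.12, 0.993, -0.0], [0.993, -0.12, 0.0], [0.0, -0.0, -1.0]]
force: [0.5, 1.4, 0.0]
opening: 0.503
grasp_force: 30.0
```

>>> send_rows(commands=[[0,0,0,0,0,0.08,0.4],[0,0,0,0,0,0.15,0.4],[0,0,0,0,0,0.18,0.4],[0,0,0,0,0,0.18,0.4]])

```text
time_s: 45.67
position: [0.5084, -0.1092, 0.0242]
tcp_rot: [[0.12, 0.993, -0.0], [0.993, -0.12, 0.0], [0.0, -0.001, -1.0]]
force: [-1.0, 0.8, 0.0]
opening: 0.505
grasp_force: 30.0
```

```bash
printf "0 0 0 0 0 2.35\n0 0 0 0 0 .18\n" >> cmds.txt && python3 -c "
from h import *
plan((*P[0],.024,FX),(*P[0],.12,FX),(.4802,.1832,.12,FX))
for n in('top','scene'):
  c=optics.capture(n)
  for r in rings(c):print(n,r)"
```

```text
t 45.7 meas [ 0.5084 -0.1092  0.0242] cmd [ 0.5088 -0.1092  0.0241] op 0.505 F [-1.   0.8  0. ]
[0.0, 0.0, -0.0, -0.0, 0.0, 0.0] rows 0.0
[0.0, 0.0, -0.0, -0.0, 0.0, -3.2] rows 2.3
[0.0, 0.0, -0.0, 9.56, -2.12, -3.2] rows 7.0
top (array([175.4, 252.5]), array([15.5, 17.3]), array([0.4898, 0.2679]))
scene (array([ 78.1, 130.3]), array([17. , 34.1]), array([-0.1773, -0.3058]))
scene (array([135.1,  74.3]), array([20.9, 32.2]), array([-0.7301,  0.0841]))
```

>>> send_rows(commands=[[0,0,0,0,0,0,0.7],[0,0,0,0,0,0,0.7],[0,0,0,0,0,0,0.7],[0,0,0,0,0,-1,0.7],[0,0,0,0,0,-2.2,0.7],[0,0,0,0,0,-3.2,0.7],[0,0,0,0,0,-3.2,0.7],[0,0,0,9.56,-2.12,-3.2,0.75],[0,0,0,9.56,-2.12,-3.2,0.75],[0,0,0,9.56,-2.12,-3.2,0.75],[0,0,0,9.56,-2.12,-3.2,0.75],[0,0,0,9.56,-2.12,-3.2,0.75],[0,0,0,9.56,-2.12,-3.2,0.75],[0,0,0,9.56,-2.12,-3.2,0.75],[0,0,0,9.56,-2.12,-3.2,0.75],[0,0,0,9.56,-2.12,-3.2,0.75],[0,0,0,9.56,-2.12,-3.2,0.75],[0,0,0,9.56,-2.12,-3.2,0.75],[0,0,0,9.56,-2.12,-3.2,0.75]])

```text
time_s: 47.35
position: [0.4803, 0.1815, 0.1201]
tcp_rot: [[0.122, 0.992, -0.0], [0.992, -0.122, -0.0], [-0.0, -0.0, -1.0]]
force: [-0.1, -0.7, -0.1]
opening: 0.749
grasp_force: 0.0
```

```bash
printf "0 0 0 9.56 -2.12 -3.2\n" >> cmds.txt && python3 -c "
from h import *
L=(.4802,.1832)
plan((*L,-.0155,FX),(*L,.12,FX),(*P[1],.12,FX))
for n in('top','scene'):
  c=optics.capture(n);print(n,proj(c,[*L,.007]),proj(c,[.49,.2679,.007]),proj(c,[*P[0],.047]))
  for r in rings(c):print(n,r)
m=cv2.inRange(cv2.cvtColor(c['image'],cv2.COLOR_BGR2HSV),(0,0,0),(180,255,95))
nn,_,st,ce=cv2.connectedComponentsWithStats(m)
print([(ce[i].round(1),st[i][2:]) for i in range(1,nn) if 20<st[i][4]<300])"
```

```text
t 47.4 meas [0.4803 0.1815 0.1201] cmd [0.4801 0.1831 0.1201] op 0.749 F [-0.1 -0.7 -0.1]
[0.0, 0.0, -0.0, 0.0, 0.0, 4.52] rows 3.3
[0.0, 0.0, -0.0, 0.0, 0.0, 0.0] rows 3.2
[0.0, 0.0, -0.0, -12.39, 2.12, 0.0] rows 9.0
top [209.57437696 256.13310147] [176.15972184 252.22793082] [328.96743682 245.12385332]
scene [267.30048511 175.4315396 ] [289.59541772 169.70497327] [187.96413761 197.90988001]
[(array([324.4,  32. ]), array([ 10,  68, 255], dtype=int32)), (array([402. ,  14.6]), array([ 14,  37, 213], dtype=int32)), (array([446.6,   9. ]), array([ 8, 24, 63], dtype=int32)), (array([503.4,  27.6]), array([ 21,  62, 268], dtype=int32)), (array([154.6,  35.9]), array([ 7, 15, 74], dtype=int32)), (array([405.2,  44.7]), array([ 9, 32, 80], dtype=int32)), (array([414.3,  56.4]), array([12, 37, 58], dtype=int32)), (array([393.9,  54.7]), array([11, 33, 98], dtype=int32)), (array([483.7,  63.5]), array([ 14,  41, 144], dtype=int32)), (array([470.1,  61.3]), array([ 7, 15, 53], dtype=int32)), (array([383.5,  81.9]), array([  7,  32, 107], dtype=int32)), (array([502.1, 125.6]), array([ 22,  50, 117], dtype=int32)), (array([457.2, 162.1]), array([ 7, 17, 22], dtype=int32)), (array([338.2, 179.6]), array([ 5, 20, 28], dtype=int32)), (array([266.5, 175.6]), array([11,  8, 52], dtype=int32)), (array([282. , 207.1]), array([ 6, 26, 60], dtype=int32)), (array([188.9, 202.2]), array([ 9,  5, 25], dtype=int32)), (array([378.6, 207.5]), array([10,  6, 51], dtype=int32))]
```

>>> send_rows(commands=[[0,0,0,0,0,0,0.75],[0,0,0,0,0,0,0.75],[0,0,0,0,0,1.3,0.75],[0,0,0,0,0,2.6,0.75],[0,0,0,0,0,3.7,0.75],[0,0,0,0,0,4.3,0.75],[0,0,0,0,0,4.52,0.75],[0,0,0,0,0,4.52,0.75],[0,0,0,0,0,4.52,0.4],[0,0,0,0,0,4.52,0.4],[0,0,0,0,0,4.52,0.4],[0,0,0,0,0,4.52,0.4],[0,0,0,0,0,4.52,0.4],[0,0,0,0,0,4.52,0.4],[0,0,0,0,0,4.52,0.4]])

```text
time_s: 48.7
position: [0.4808, 0.1832, -0.0141]
tcp_rot: [[0.12, 0.993, 0.002], [0.993, -0.12, 0.0], [0.001, 0.002, -1.0]]
force: [-0.6, 0.2, 6.7]
opening: 0.492
grasp_force: 30.0
```

>>> send_rows(commands=[[0,0,0,0,0,-1.2,0.4],[0,0,0,0,0,-2.4,0.4],[0,0,0,0,0,-3.6,0.4],[0,0,0,0,0,-4.52,0.4],[0,0,0,0,0,-4.52,0.4],[0,0,0,-12.39,2.12,-4.52,0.4],[0,0,0,-12.39,2.12,-4.52,0.4],[0,0,0,-12.39,2.12,-4.52,0.4],[0,0,0,-12.39,2.12,-4.52,0.4],[0,0,0,-12.39,2.12,-4.52,0.4],[0,0,0,-12.39,2.12,-4.52,0.4],[0,0,0,-12.39,2.12,-4.52,0.4],[0,0,0,-12.39,2.12,-4.52,0.4],[0,0,0,-12.39,2.12,-4.52,0.4],[0,0,0,-12.39,2.12,-4.52,0.4],[0,0,0,-12.39,2.12,-4.52,0.4],[0,0,0,-12.39,2.12,-4.52,0.4],[0,0,0,-12.39,2.12,-4.52,0.4],[0,0,0,-12.39,2.12,-4.52,0.4],[0,0,0,-12.39,2.12,-4.52,0.4]])

```text
time_s: 50.37
position: [0.4982, -0.1919, 0.1201]
tcp_rot: [[0.118, 0.993, -0.001], [0.993, -0.118, 0.001], [0.0, -0.001, -1.0]]
force: [1.1, 0.4, -0.0]
opening: 0.493
grasp_force: 30.0
```

```bash
printf "0 0 0 0 0 4.52\n0 0 0 -12.39 2.12 -4.52\n" >> cmds.txt && python3 -c "
from h import *
plan((*P[1],.12,FX),(*P[1],.0285,FX))
c=optics.capture('scene');print([proj(c,[*P[1],z]).round(1).tolist() for z in (.136,.143,.15)])
b,g,r=[c['image'][...,k].astype(int) for k in range(3)]
f=c['image'][160:190,140:184]
m=(f.max(2)<100).astype(int)
for k in m: print(''.join('#' if x else '.' for x in k))"
```

```text
t 50.4 meas [ 0.4982 -0.1919  0.1201] cmd [ 0.4986 -0.1935  0.1201] op 0.493 F [ 1.1  0.4 -0. ]
[0.0, 0.0, -0.0, -0.0, 0.0, 0.0] rows 0.0
[0.0, 0.0, -0.0, -0.0, 0.0, 3.05] rows 2.2
[[153.5, 179.5], [153.1, 177.4], [152.7, 175.2]]
##############################..............
##############################..............
##############################..............
##############################..............
##############################..............
##############################..............
##############################..............
############################................
.#######################....................
.###################........................
.#################..........................
.#################..........................
..####.###########..........................
.........##########.........................
.........###########........................
........#############.......................
.......###############......................
.......################.....................
.......################.....................
.......################.....................
.......################.....................
........##############......................
........#############.......................
.........##########.........................
..........######............................
............................................
............................................
............................................
............................................
............................................
```

>>> send_rows(commands=[[0,0,0,0,0,0,0.4],[0,0,0,0,0,0,0.4],[0,0,0,0,0,0,0.4],[0,0,0,0,0,0.8,0.4],[0,0,0,0,0,1.4,0.4],[0,0,0,0,0,1.7,0.4],[0,0,0,0,0,2,0.4],[0,0,0,0,0,2.3,0.4],[0,0,0,0,0,2.5,0.4],[0,0,0,0,0,2.65,0.4],[0,0,0,0,0,2.75,0.4],[0,0,0,0,0,2.85,0.4],[0,0,0,0,0,2.95,0.4]])

```text
time_s: 51.5
position: [0.4988, -0.1938, 0.0318]
tcp_rot: [[0.12, 0.993, 0.001], [0.993, -0.12, -0.001], [-0.0, 0.001, -1.0]]
force: [-0.5, -0.0, -0.4]
opening: 0.498
grasp_force: 30.0
```

>>> send_rows(commands=[[0,0,0,0,0,0.1,0.4],[0,0,0,0,0,0.17,0.4],[0,0,0,0,0,0.22,0.4],[0,0,0,0,0,0.22,0.4],[0,0,0,0,0,0.22,0.4]])

```text
time_s: 51.92
position: [0.4986, -0.1937, 0.0259]
tcp_rot: [[0.12, 0.993, 0.0], [0.993, -0.12, -0.0], [-0.0, 0.0, -1.0]]
force: [-1.2, 1.0, 5.3]
opening: 0.496
grasp_force: 30.0
```

```bash
printf "0 0 0 0 0 2.95\n0 0 0 0 0 .22\n" >> cmds.txt && python3 -c "
from h import *
plan((*P[1],.024,FX),(*P[1],.12,FX),(.49,.268,.12,FX))"
```

```text
t 51.9 meas [ 0.4986 -0.1937  0.0259] cmd [ 0.4986 -0.1935  0.025 ] op 0.496 F [-1.2  1.   5.3]
[0.0, 0.0, -0.0, -0.0, 0.0, 0.03] rows 0.0
[0.0, 0.0, -0.0, -0.0, 0.0, -3.17] rows 2.3
[0.0, 0.0, -0.0, 15.24, -2.13, -3.17] rows 11.1
```

Lid contacts its seat. Release and go for the third lid.

>>> send_rows(commands=[[0,0,0,0,0,0,0.7],[0,0,0,0,0,0,0.7],[0,0,0,0,0,0,0.7],[0,0,0,0,0,-1,0.7],[0,0,0,0,0,-2.2,0.7],[0,0,0,0,0,-3.17,0.7],[0,0,0,0,0,-3.17,0.7]])

```text
time_s: 52.5
position: [0.5021, -0.1958, 0.1253]
tcp_rot: [[0.12, 0.993, 0.01], [0.993, -0.12, -0.006], [-0.005, 0.01, -1.0]]
force: [1.0, -0.8, -0.6]
opening: 0.699
grasp_force: 0.0
```

>>> send_rows(commands=[[0,0,0,15.24,-2.13,0,0.75],[0,0,0,15.24,-2.13,0,0.75],[0,0,0,15.24,-2.13,0,0.75],[0,0,0,15.24,-2.13,0,0.75],[0,0,0,15.24,-2.13,0,0.75],[0,0,0,15.24,-2.13,0,0.75],[0,0,0,15.24,-2.13,0,0.75],[0,0,0,15.24,-2.13,0,0.75],[0,0,0,15.24,-2.13,0,0.75],[0,0,0,15.24,-2.13,0,0.75],[0,0,0,15.24,-2.13,0,0.75],[0,0,0,15.24,-2.13,0,0.75],[0,0,0,15.24,-2.13,0,0.75],[0,0,0,15.24,-2.13,0,0.75],[0,0,0,15.24,-2.13,0,0.75],[0,0,0,15.24,-2.13,0,0.75],[0,0,0,15.24,-2.13,0,0.75]])

```text
time_s: 53.92
position: [0.4901, 0.2664, 0.1201]
tcp_rot: [[0.122, 0.992, -0.0], [0.992, -0.122, -0.0], [-0.0, -0.0, -1.0]]
force: [-0.5, 0.7, 0.4]
opening: 0.748
grasp_force: 0.0
```

```bash
printf "0 0 0 0 0 -3.17\n0 0 0 15.24 -2.13 0\n" >> cmds.txt && python3 -c "
from h import *
L=(.49,.268)
plan((*L,-.017,FX),(*L,.12,FX),(*P[2],.12,FX))
c=optics.capture('scene');print(proj(c,[*L,.007]),[proj(c,[*p,.047]).round(1).tolist() for p in P])
m=cv2.inRange(cv2.cvtColor(c['image'],cv2.COLOR_BGR2HSV),(0,0,0),(180,255,95))
nn,_,st,ce=cv2.connectedComponentsWithStats(m)
print([(ce[i].round(1),st[i][2:]) for i in range(1,nn) if 10<st[i][4]<300 and ce[i][1]>150])
m=(c['image'][185:215,140:205].max(2)<110)
for k in m: print(''.join('#' if x else '.' for x in k))"
```

```text
t 53.9 meas [0.4901 0.2664 0.1201] cmd [0.4901 0.268  0.1201] op 0.748 F [-0.5  0.7  0.4]
[0.0, 0.0, -0.0, -0.0, -0.0, 4.57] rows 3.3
[0.0, 0.0, -0.0, -0.0, -0.0, 0.0] rows 3.3
[0.0, 0.0, -0.0, -18.1, 2.13, 0.0] rows 13.1
[289.61917382 169.69677714] [[188.0, 197.9], [158.7, 205.4], [127.4, 213.4]]
[(array([456.9, 162.6]), array([ 7, 17, 21], dtype=int32)), (array([288.6, 170. ]), array([11,  8, 50], dtype=int32)), (array([338.1, 180.4]), array([ 5, 20, 31], dtype=int32)), (array([282.1, 205.9]), array([ 5, 26, 49], dtype=int32)), (array([189.2, 202.3]), array([ 9,  5, 26], dtype=int32)), (array([378.6, 207.5]), array([10,  6, 51], dtype=int32)), (array([160.4, 209.9]), array([ 9,  4, 21], dtype=int32))]
.................................................................
.................................................................
.................................................................
.................................................................
.................................................................
.........................................................
[... 892 characters left out ...]
#...................######..............
............##..........##.......................................
............##.........###.......................................
............##.......#####.......................................
............###.##########.......................................
..............############.......................................
...............###########.......................................
...............#########.........................................
...............######............................................
.................................................................
.................................................................
```

>>> send_rows(commands=[[0,0,0,0,0,0,0.75],[0,0,0,0,0,0,0.75],[0,0,0,0,0,1.3,0.75],[0,0,0,0,0,2.6,0.75],[0,0,0,0,0,3.7,0.75],[0,0,0,0,0,4.3,0.75],[0,0,0,0,0,4.57,0.75],[0,0,0,0,0,4.57,0.75],[0,0,0,0,0,4.57,0.75],[0,0,0,0,0,4.57,0.4],[0,0,0,0,0,4.57,0.4],[0,0,0,0,0,4.57,0.4],[0,0,0,0,0,4.57,0.4],[0,0,0,0,0,4.57,0.4],[0,0,0,0,0,4.57,0.4],[0,0,0,0,0,4.57,0.4]])

```text
time_s: 55.3
position: [0.4904, 0.2682, -0.0158]
tcp_rot: [[0.12, 0.993, 0.002], [0.993, -0.12, 0.001], [0.001, 0.001, -1.0]]
force: [-0.4, 0.6, 6.2]
opening: 0.504
grasp_force: 30.0
```

>>> send_rows(commands=[[0,0,0,0,0,-1.2,0.4],[0,0,0,0,0,-2.4,0.4],[0,0,0,0,0,-3.6,0.4],[0,0,0,0,0,-4.57,0.4],[0,0,0,0,0,-4.57,0.4]])

```text
time_s: 55.72
position: [0.4941, 0.2695, 0.1263]
tcp_rot: [[0.12, 0.993, 0.012], [0.993, -0.12, 0.004], [0.005, 0.012, -1.0]]
force: [0.8, -0.3, 0.3]
opening: 0.508
grasp_force: 30.0
```

>>> send_rows(commands=[[0,0,0,-18.1,2.13,0,0.4],[0,0,0,-18.1,2.13,0,0.4],[0,0,0,-18.1,2.13,0,0.4],[0,0,0,-18.1,2.13,0,0.4],[0,0,0,-18.1,2.13,0,0.4],[0,0,0,-18.1,2.13,0,0.4],[0,0,0,-18.1,2.13,0,0.4],[0,0,0,-18.1,2.13,0,0.4],[0,0,0,-18.1,2.13,0,0.4],[0,0,0,-18.1,2.13,0,0.4],[0,0,0,-18.1,2.13,0,0.4],[0,0,0,-18.1,2.13,0,0.4],[0,0,0,-18.1,2.13,0,0.4],[0,0,0,-18.1,2.13,0,0.4],[0,0,0,-18.1,2.13,0,0.4],[0,0,0,-18.1,2.13,0,0.4],[0,0,0,-18.1,2.13,0,0.4],[0,0,0,-18.1,2.13,0,0.4],[0,0,0,-18.1,2.13,0,0.4],[0,0,0,-18.1,2.13,0,0.4]])

```text
time_s: 57.38
position: [0.4883, -0.2774, 0.1203]
tcp_rot: [[0.118, 0.993, -0.0], [0.993, -0.118, 0.0], [0.0, -0.0, -1.0]]
force: [0.5, 0.9, -1.1]
opening: 0.505
grasp_force: 30.0
```

```bash
printf "0 0 0 0 0 4.57\n0 0 0 0 0 -4.57\n0 0 0 -18.1 2.13 0\n" >> cmds.txt && python3 -c "
from h import *
plan((*P[2],.12,FX),(*P[2],.0305,FX),(*P[2],.0235,FX))"
```

```text
t 57.4 meas [ 0.4883 -0.2774  0.1203] cmd [ 0.4883 -0.2787  0.1201] op 0.505 F [ 0.5  0.9 -1.1]
[0.0, 0.0, -0.0, -0.0, 0.0, 0.0] rows 0.0
[0.0, 0.0, -0.0, -0.0, 0.0, 2.99] rows 2.1
[0.0, 0.0, -0.0, -0.0, 0.0, 3.22] rows 0.2
```

>>> send_rows(commands=[[0,0,0,0,0,0,0.4],[0,0,0,0,0,0,0.4],[0,0,0,0,0,0,0.4],[0,0,0,0,0,0.8,0.4],[0,0,0,0,0,1.4,0.4],[0,0,0,0,0,1.7,0.4],[0,0,0,0,0,2,0.4],[0,0,0,0,0,2.3,0.4],[0,0,0,0,0,2.5,0.4],[0,0,0,0,0,2.65,0.4],[0,0,0,0,0,2.75,0.4],[0,0,0,0,0,2.85,0.4],[0,0,0,0,0,2.95,0.4]])

```text
time_s: 58.47
position: [0.4885, -0.2791, 0.0318]
tcp_rot: [[0.12, 0.993, 0.001], [0.993, -0.12, -0.001], [-0.001, 0.001, -1.0]]
force: [-0.0, -0.3, -0.4]
opening: 0.506
grasp_force: 30.0
```

>>> send_rows(commands=[[0,0,0,0,0,0.1,0.4],[0,0,0,0,0,0.18,0.4],[0,0,0,0,0,0.25,0.4],[0,0,0,0,0,0.25,0.4],[0,0,0,0,0,0.25,0.4]])

```text
time_s: 58.88
position: [0.4882, -0.2788, 0.0243]
tcp_rot: [[0.12, 0.993, 0.0], [0.993, -0.12, -0.0], [-0.0, 0.0, -1.0]]
force: [-0.5, 0.2, 1.0]
opening: 0.504
grasp_force: 30.0
```

Release, lift, and withdraw sideways to check both views.

>>> send_rows(commands=[[0,0,0,0,0,0,0.7],[0,0,0,0,0,0,0.7],[0,0,0,0,0,0,0.7],[0,0,0,0,0,-1,0.7],[0,0,0,0,0,-2.2,0.7],[0,0,0,0,0,-3.4,0.7],[0,0,0,0,0,-4.5,0.7],[0,0,0,0,0,-4.5,0.7],[0,0,0,-8,0,-4.5,0.7],[0,0,0,-8,0,-4.5,0.7],[0,0,0,-8,0,-4.5,0.7],[0,0,0,-8,0,-4.5,0.7],[0,0,0,-8,0,-4.5,0.7],[0,0,0,-8,0,-4.5,0.7],[0,0,0,-8,0,-4.5,0.7],[0,0,0,-8,0,-4.5,0.7],[0,0,0,-8,0,-4.5,0.7]])

```text
time_s: 60.3
position: [0.4589, -0.5159, 0.1582]
tcp_rot: [[0.12, 0.993, -0.001], [0.993, -0.12, 0.003], [0.002, -0.001, -1.0]]
force: [1.1, 0.2, -0.1]
opening: 0.703
grasp_force: 0.0
```

```bash
python3 -c "
from h import *
for n,(a,b,e,d) in (('scene',(180,228,108,208)),('top',(228,272,310,416))):
  c=optics.capture(n);i=c['image'];hsv=cv2.cvtColor(i,cv2.COLOR_BGR2HSV)
  print(n,[[proj(c,[*p,z]).round(1).tolist() for z in(.04,.054,.084)] for p in P])
  m=hsv[...,2]<105;o=cv2.inRange(hsv,(0,90,100),(16,230,255))>0;w=cv2.inRange(hsv,(0,0,120),(180,75,255))>0
  for v in range(a,b): print(''.join('#' if m[v,u] else 'o' if o[v,u] else 'w' if w[v,u] else '.' for u in range(e,d)))
print(read_state()['position'])"
```

```text
scene [[[188.2, 199.8], [187.7, 196.0], [186.6, 187.6]], [[159.0, 207.3], [158.3, 203.5], [156.6, 195.0]], [[127.9, 215.3], [126.8, 211.4], [124.5, 202.8]]]
....................................................................................................
....................................................................................................
....................................................................................................
....................................................................................................
....................................................................................................
....................................................................................................
..............................................................................wwwww.................
...........................................................................wwwwwwww.................
...........................................................................www..o.w.................
..................................
[... 8105 characters left out ...]
wwwwwwwwwwwwwwwwwww.
......................................wwwwwwwwwwwwwwwwwwwwwwwwwwwwwwwwwwwwwwwwwwwwwwwwwwwwwwwwwwwwwwwwwww.
..............................................wwwwwwwwwwwwwwwwwwwwwwwwwwwwwwwwwwwwwwwwwwwwwwwwwwwwwwwwwww.
.....................................................wwwwwwwwwwwwwwwwwwwwwwwwwwwwwwwwwwwwwwwwwwwwwwwwwwww.
..............................................................wwwwwwwwwwwwwwwwwwwwwwwwwwwwwwwwwwwwwwwwwww.
......................................................................wwwwwwwwwwwwwwwwwwwwwwwwwwwwwwwwwww.
..............................................................................wwwwwwwwwwwwwwwwwwwwwwwwwww.
[ 0.45956299 -0.51509432  0.15876273]
```

```bash
python3 -c "
from rig import bot
print(bot.hand_in())"
```

```text
the job is handed in; nothing more can be done
None
```

I built three fuse holders, one per pocket, each with base, contact and lid, and the final camera check showed all three stacks aligned and at the same height; the job is handed in at about 60 s of the 210 s, but the hand-in gave no verdict.

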